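Square the blanks and index the drill guide

ROBOT

A 6-joint arm with a two-finger parallel gripper is mounted at the origin on a cart in front of the work surface, level with it; the furniture and walls round the work are solid. World frame = base frame: x ahead of the robot, y to its left, z up, the work surface at z = 0. Lengths are in mm, angles in rad, forces in N, time in s.
With the tool pointing down it reaches from about 350 to 775 mm from the base axis. Payload 7.3 kg.
Tool frame: the origin (TCP) lies between the finger pads; the fingertips stand 25 mm ahead of it and the grasp point (between the pads) lies 6 mm ahead of it; z points along the fingers, y is the line along which they close (so a half turn about z gives the same grasp; the last joint's range is limited). The gripper opens to 92 mm and grips with 3 to 60 N. Pads are 19 mm wide; open, the fingers measure 130 mm over their backs; the gripper's body (75 mm by 190 mm) begins 47 mm behind the grasp point.
Start: joints at [1.201, 0.342, 1.524, -0, 1.275, -0.146], TCP at [116.5, 511.93, 228.541] pointing down, gripper open.
Joint ranges: [-2.53, 2.53], [-0.77, 2.02], [0.04, 2.7], [-1, 4.14], [0.28, 2.66], [-3.11, 3.11]. Speed limits (rad/s): [2.57, 2.57, 3.14, 3.14, 3.14, 3.14].

INTERFACE

Orientations are given as [roll, pitch, yaw] about the fixed x, y, z axes, in that order (R = Rz(yaw) Ry(pitch) Rx(roll)).
In Python, from plant import bot gives the robot as it stands.
- The arm moves only by the tool play_rows, never from a script. Its argument "commands" is a list of rows, each an object of numbers: "x", "y", "z": the shift along the tool's x, y, z in m; "twist": the turn about the tool's z in degrees. In form: [{"x": .., "y": .., "z": .., "twist": ..}, ...]. A call has exactly 8 rows; each row is the pose to reach, as a shift and turn from the pose commanded when the call began, along the tool's axes at that moment; what a row does not reach only later rows make up. A row lasts 1/10 s, in which the tool goes at most 50 mm and 8.59 degrees, less where a joint would pass 70% of its speed; a pose out of reach is approached as far as the arm can. A call with a gripper value outside its range is refused whole. "jaw" is the closure, from 0 (fully open) to 1 (shut), set as the call begins (left out, the last holds). The fingers move at their own pace and stop on an object; the grip force is fixed at half the most. Time passes only in rows, so rows that repeat a pose let the fingers close, or fill a call up. It gives the time, the measured TCP pose, the force, the opening and the grip force at its end, in the units of the state.
- bot.get_obs(): the state, without advancing time (a new reading comes with each control period).
- bot.capture(name): name is "scene" or "top"; returns a dict with "pixels" (420x560x3 uint8, red, green, blue), "fx", "fy", "cx", "cy" (pixels), "k1" (the pictures are not rectified: a ray, as slopes to the right and down, at radius r is drawn at 1 + k1 r^2 times it, then the intrinsics apply), "eye" and "rotation" of the camera in the world. Camera axes: x right, y down, z forward; pixel columns grow to the right and rows downward; lengths in mm; the calibration is good to about 2 mm. A picture is of the moment at which its call begins. There is no depth.
- bot.close_job(): hands the job in; it is judged then, once.
The state is a dict: "time": time; "joint_positions": joint angles; "dq": joint speeds; "tau": joint torques, N m; "tool_pos": TCP position; "tcp_rot": TCP orientation; "contact_force": force on the tool from outside, world axes, zero at the start; "moment": the same for the moment, N m; "grip_width": finger opening in mm; "finger_force": force on a finger pad.
Only numpy, scipy, OpenCV 4.12 (cv2) and the standard library are available. Lean on these libraries where they do the work, as an engineer would, in place of code of your own. Each camera call takes 0.05 s, during which the arm holds its last target. There are 200 camera calls.

TASK

In the drilling jig, first tap the staggered stack of four thin metal blanks against the jig's back and left fences until all their edges line up flush. Then turn the indexing knob clockwise, feeling the clicks, three clicks on from where it is parked, so that the drill bush stands over the stack; do not run on to the fourth stop. Finish while still gripping the knob, held at the third stop, and leave the other things on the worktop where they are.

Things in the scene. Friction and masses are not known exactly. Their poses are not given: they have to be found in the camera images.
- drill_jig: Fixed drilling jig. Origin on the worktop under the centre of its nest; x to its back (away from the robot), y to its left, z up. Dark base plate, 8 mm high, x -55..+110, y -66..+138 mm. In the nest a pedestal 40 (x) x 56 (y) mm, top at z 20 mm, carries the stack. The indexing post stands behind the fences at (70, 100) mm: dial 68 mm across, top at z 42 mm, dots at the six stops.
- back_fence (a point): Middle of the back fence's inner face, at (30, 0, 30) mm of the jig; the fence runs from y -36 to +36 mm, is 9 mm thick and reaches up to z 40 mm, level with the top of the stack. The front of the nest is open: the blanks overhang the pedestal, so shut fingers with their tips at z 14 to 17 mm can push all four edges at once towards +x.
- left_fence (a point): Middle of the left fence's inner face, at (0, 40, 30) mm of the jig; the fence runs from x -22 to +22 mm, 9 mm thick, top at z 40 mm. The right side of the nest is open, with the same overhang: shut fingers push the blanks towards +y from there.
- nest (a point): Point of the jig at (0, 0, 20) mm, axes as the jig: where the centre of the stack's underside lies when the blanks touch both fences; a plate's origin is right above it when it is home.
- plate_0: Loose aluminium blank 60 (x) x 80 (y) x 5 mm, 65 g, number 0 from the bottom of the stack; origin at the centre of its underside, which lies 20 mm above the worktop. Starts shifted 3 to 16 mm away from each fence (towards -x and -y of the jig) and turned by up to 0.05 rad.
- plate_1: Loose aluminium blank 60 (x) x 80 (y) x 5 mm, 65 g, number 1 from the bottom of the stack; origin at the centre of its underside, which lies 25 mm above the worktop. Starts shifted 3 to 16 mm away from each fence (towards -x and -y of the jig) and turned by up to 0.05 rad.
- plate_2: Loose aluminium blank 60 (x) x 80 (y) x 5 mm, 65 g, number 2 from the bottom of the stack; origin at the centre of its underside, which lies 30 mm above the worktop. Starts shifted 3 to 16 mm away from each fence (towards -x and -y of the jig) and turned by up to 0.05 rad.
- plate_3: Loose aluminium blank 60 (x) x 80 (y) x 5 mm, 65 g, number 3 from the bottom of the stack; origin at the centre of its underside, which lies 35 mm above the worktop. Starts shifted 3 to 16 mm away from each fence (towards -x and -y of the jig) and turned by up to 0.05 rad.
- index_turn (a joint): Angle of the knob and its guide arm about the post's upright axis, rad: 0 parked (start), growing clockwise seen from above. Detents every 24 degrees (0.419 rad): third stop at 1.257; two more at 1.676 and 2.094, then an end stop. A click takes up to about 0.22 N m; the detent pulls the knob into a near stop and keeps it there.
- index_knob: The knob with its guide arm (origin on the worktop, on the axis): an upright black bar, 14 mm thick along its own x, 44 mm long along its own y, from z 56 to 88 mm above the worktop, flat sides for gripping. Its own x axis points along the guide arm, which turns rigidly with it below: flat steel 14 mm wide, 122 mm long to the bush, from z 46 to 52 mm, parked behind the back fence.
- knob_grip (a point): On the knob's axis, 74 mm above the worktop, half-way up the bar, axes as the knob: where to pinch it across its own x, from above.
- bush (a point): Lower face of the brass drill bush at the end of the guide arm, 20 mm wide, 12 mm high, 4 mm above the stack; at the third stop it stands over the middle of the squared stack.
- screwdriver: Bystander, loose: a screwdriver 140 mm long, on the worktop right of the jig. Leave it alone.
- tape_roll: Bystander, loose: a roll of black tape, 62 mm across, 19 mm high, on the worktop left of the jig. Leave it alone.
- cutters: Bystander, loose: side cutters 144 mm long, 14 mm high, on the worktop at the right, back corner of the jig. Leave it alone.
- cell: Bystander, loose: a block battery standing up, 18 x 27 x 48 mm high, on the worktop left of the jig. Leave it alone.
There are look-alikes about, which are no part of the job. What is shaped like the plate_2 but yellow is not meant. Leave any green look-alike of the plate_3 alone.

How it is judged:
By the outcome, as a careful person would: the job done as asked, in the order asked, and still so for the second after the job is handed in, while the arm keeps its last pose, push and grip.
It also fails if it takes over 67 s, if anything falls off the work surface, if the arm or the gripper's body presses on something with over 40 N, if the wrist force passes 120 N, or if a joint passes its speed limit or range.

## Working session

There is one attempt and no reset: what is moved stays moved. The work goes in short steps, Python scripts to look and compute and a tool call to move; the robot and the scene stay as the last step left them, time stands still between calls to the robot, and variables do not carry over. Pictures are saved under pics/ and viewed, at most 10 in all, crops included, and the job is handed in when it is done.

Besides the shell and the picture viewer there is one more tool, called after "Call:" by a JSON object that holds its "method" and its "body". play_rows: Moves the arm, as the interface text tells. Its arguments: {"type":"object","properties":{"commands":{"type":"array"},"jaw":{"type":"number"}},"required":["commands"]}

```bash
mkdir -p pics; ls
python3 - <<'E'
from plant import bot
import cv2,pickle
d={}
for n in("scene","top"):
    c=bot.capture(n);d[n]=c;cv2.imwrite(f"pics/{n}0.png",c["pixels"][:,:,::-1])
    print({k:v for k,v in c.items() if k!="pixels"})
pickle.dump(d,open("c0.pkl","wb"))
print(bot.get_obs())
E
```

```text
pics
{'fx': 491.49443683223814, 'fy': 491.49443683223814, 'cx': 276.7554797718976, 'cy': 215.4405649598315, 'k1': -0.072982058369306, 'eye': array([-161.06464844, -704.69874346,  533.54399674]), 'rotation': array([-1.98397644, -0.00932163, -0.7887011 ])}
{'fx': 419.03667302606937, 'fy': 419.03667302606937, 'cx': 276.94525596244654, 'cy': 208.89089506855385, 'k1': 0.015216939495312672, 'eye': array([449.28749635,   4.69759601, 917.19228122]), 'rotation': array([-3.02314676, -0.01216531, -1.56853365])}
{'time': 0.1, 'joint_positions': array([ 1.20099781e+00,  3.42677565e-01,  1.52489004e+00,  1.74955025e-05,
        1.27540557e+00, -1.46000972e-01]), 'dq': array([-0.00060794, -0.00114968, -0.00100461, -0.00082647, -0.00156522,
        0.00210597]), 'tau': array([ 1.20175853e-03, -4.32002699e+01, -2.44698268e+01,  7.17790006e-02,
        5.25071018e-02, -6.78706942e-05]), 'tool_pos': array([116.36213484, 511.58622168, 227.91271268]), 'tcp_rot': array([-3.14022926e+00, -2.17393733e-04,  2.91778985e+00]), 'contact_force': array([-0.18211925, -0.19475447, -0.18953367]), 'moment': array([-0.00311041, -0.02219959,  0.01796742]), 'finger_force': 0.0, 'grip_width': 91.9590135180309}
```

View pics/scene0.png

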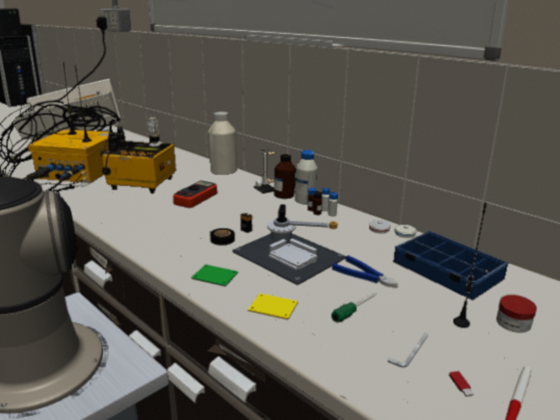

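View pics/top0.png

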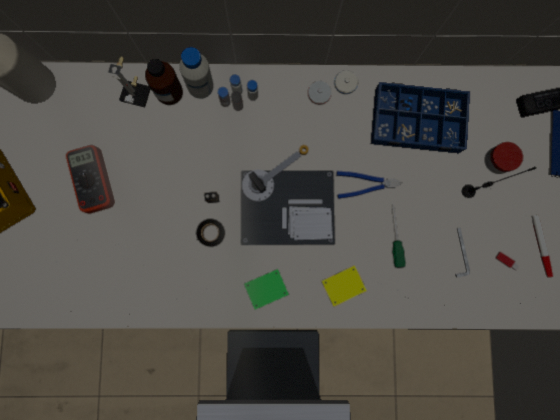

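The scene picture shows the jig with its stack near (293,253). In the top view the dark base plate spans about (241..335, 171..245), the dial is at (258,185), the bush at (303,150) and the stack at (310,223). I'll enlarge that area.

```bash
cat > h.py <<'E'
import numpy as np,cv2,pickle
from scipy.spatial.transform import Rotation as R
def prep(c): return R.from_euler('xyz',c["rotation"]).as_matrix(),np.array(c["eye"])
def proj(c,P):
    M,e=prep(c);q=(np.atleast_2d(P)-e)@M;s=q[:,:2]/q[:,2:];r2=(s**2).sum(1,keepdims=True)
    return s*(1+c["k1"]*r2)*[c["fx"],c["fy"]]+[c["cx"],c["cy"]]
def back(c,uv,z):
    M,e=prep(c);d=(np.atleast_2d(uv)-[c["cx"],c["cy"]])/[c["fx"],c["fy"]];s=d.copy()
    for _ in range(10): s=d/(1+c["k1"]*(s**2).sum(1,keepdims=True))
    v=np.c_[s,np.ones(len(s))]@M.T
    return e+v*((z-e[2])/v[:,2:])
def crop(c,x0,y0,w,h,f,name,g=2.0):
    im=c["pixels"][y0:y0+h,x0:x0+w,::-1]
    im=cv2.resize(im,None,fx=f,fy=f,interpolation=cv2.INTER_CUBIC)
    cv2.imwrite(name,(255*(im/255.)**(1/g)).astype('uint8'))
E
python3 - <<'E'
from h import *
d=pickle.load(open("c0.pkl","rb"));c=d["top"]
crop(c,235,140,110,110,5.4,"pics/topcrop.png",1.7)
crop(d["scene"],225,190,130,95,6,"pics/scenecrop.png",1.3)
E
```

```text
(no output)
```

View pics/topcrop.png

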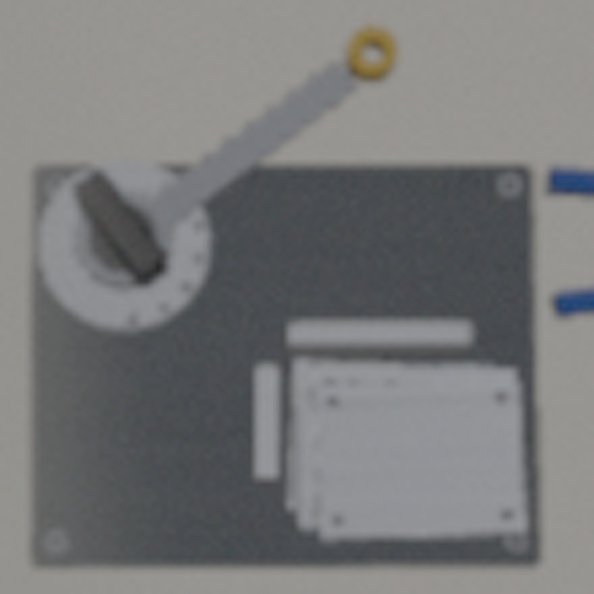

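View pics/scenecrop.png

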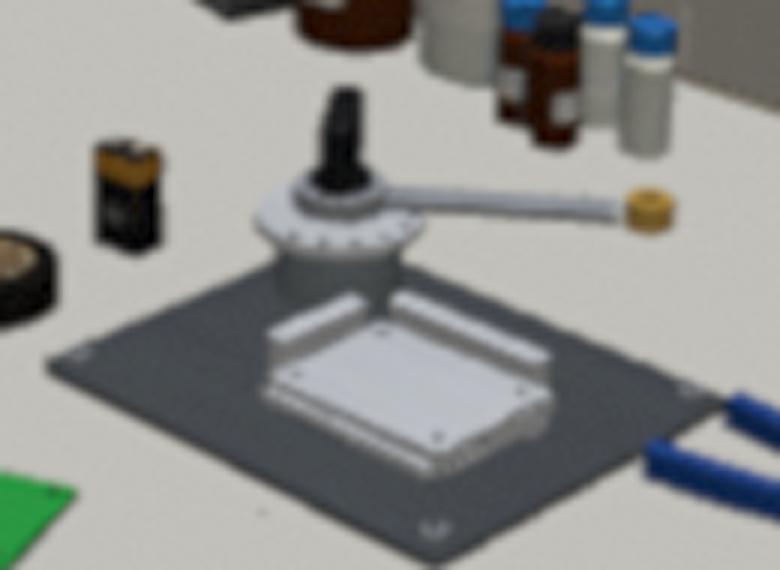

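The crop shows the base corners at (36,166), (528,166), (538,565) and (33,565), with the fences, bush (371,53) and top plate (317..526, 368..541) all clear. The scene crop shows base corners at (47,368), (437,567) and (725,400). Next I fit the jig pose.

```bash
cat > fit.py <<'E'
from h import *
from scipy.optimize import least_squares
d=pickle.load(open("c0.pkl","rb"));t,s=d["top"],d["scene"]
T=lambda p:(np.array(p)+.5)/5.4-.5+[235,140]
S=lambda p:(np.array(p)+.5)/6-.5+[225,190]
a=np.radians(0)
ptT=[([110,138,8],(36,166)),([110,-66,8],(528,166)),([-55,-66,8],(538,565)),([-55,138,8],(33,565)),
([39,36,40],(287,322)),([39,-36,40],(474,320)),([30,-36,40],(474,346)),
([22,49,40],(254,363)),([-22,49,40],(254,480)),([-22,40,40],(280,480)),([70,100,42],(126,248))]
ptS=[([-55,138,8],(47,368)),([-55,-66,8],(437,567)),([110,-66,8],(725,400))]
def w(p,J): 
    c,q=np.cos(p[2]),np.sin(p[2]);J=np.atleast_2d(J).astype(float);o=J.copy()
    o[:,0]=p[0]+c*J[:,0]-q*J[:,1];o[:,1]=p[1]+q*J[:,0]+c*J[:,1];return o
def res(p,useT=1,useS=1):
    r=[]
    if useT:r.append((proj(t,w(p,[j for j,_ in ptT]))-np.array([T(u) for _,u in ptT])).ravel())
    if useS:r.append((proj(s,w(p,[j for j,_ in ptS]))-np.array([S(u) for _,u in ptS])).ravel())
    return np.concatenate(r)
if __name__=="__main__":
    for k in((1,1),(1,0),(0,1)):
        f=least_squares(res,[440,-60,0],args=k,x_scale=[10,10,.1]);print(k,f.x.round(4),np.round(f.fun,1))
        if k==(1,1):p=f.x
    np.save("jig.npy",p)
    J=lambda X:(X[:,:2]-p[:2])@np.array([[np.cos(p[2]),-np.sin(p[2])],[np.sin(p[2]),np.cos(p[2])]])
    print("bush",J(back(t,T([(371,53)]),56)))
    print("knob top ends",J(back(t,T([(92,183),(152,270)]),88)))
    print("plate3",J(back(t,T([(318,375),(519,368),(526,533),(322,541)]),40)))
    print("lower",J(back(t,T([(292,357),(287,510),(298,530)]),25)))
    for n,q in dict(knob=(70,100,74),bf=(30,0,30),lf=(0,40,30),nest=(0,0,20)).items():print(n,w(p,q).round(1))
E
python3 fit.py
```

```text
(1, 1) [ 5.350694e+02 -6.553050e+01  8.300000e-03] [-0.2 -0.5  0.9 -0.8  0.7  0.1 -0.   0.7  0.3  0.3 -0.3  0.5 -0.2 -0.1
  0.3  0.7  0.5 -0.1 -0.  -0.2 -0.2 -0.5 -1.3 -1.4 -0.5 -1.3  0.7 -0.7]
(1, 0) [ 5.350712e+02 -6.513600e+01  6.800000e-03] [-0.4 -0.5  0.8 -0.7  0.5  0.2 -0.2  0.6  0.2  0.3 -0.5  0.5 -0.4 -0.1
  0.2  0.7  0.3 -0.2 -0.2 -0.2 -0.3 -0.6]
(0, 1) [ 5.325119e+02 -6.907570e+01  1.090000e-02] [-1.2 -0.4  0.1 -0.2  1.2  0.1]
bush [[143.14529725   3.5732954 ]]
knob top ends [[ 85.38039533 110.74161786]
 [ 52.48190624  88.47163636]]
plate3 [[ 18.66344954  24.75756836]
 [ 21.05817282 -53.91157102]
 [-43.38805139 -55.25214838]
 [-46.06372813  23.904184  ]]
lower [[ 27.69355945  34.2332955 ]
 [-33.1170137   36.77611955]
 [-41.01773516  32.51278061]]
knob [[604.2  35.   74. ]]
bf [[565.1 -65.3  30. ]]
lf [[534.7 -25.5  30. ]]
nest [[535.1 -65.5  20. ]]
```

```bash
cat > nx.py <<'E'
# usage: nx.py J|W x y z yawdeg ... sequence of targets ; tracks the commanded pose in cmd.npy
import sys,os,numpy as np
p=np.load("jig.npy");c=np.load("cmd.npy") if os.path.exists("cmd.npy") else np.array([116.5,511.93,228.54,np.degrees(2.918)])
a=sys.argv[1:]
while a:
    f,t=a[0],np.array(a[1:5],float);a=a[5:]
    if f=="J":
        C,S=np.cos(p[2]),np.sin(p[2]);t[:2]=[p[0]+C*t[0]-S*t[1],p[1]+S*t[0]+C*t[1]];t[3]+=np.degrees(p[2])
    y=np.radians(c[3]);X=np.array([np.cos(y),np.sin(y)]);Y=np.array([np.sin(y),-np.cos(y)])
    e=t[:2]-c[:2];r=np.round(np.array([e@X,e@Y,c[2]-t[2]])/1e3,4);w=round(c[3]-t[3],1)
    print("to",t.round(1),"x,y,z",r,"twist",w)
    c[:2]+=1e3*(r[0]*X+r[1]*Y);c[2]-=1e3*r[2];c[3]-=w
np.save("cmd.npy",c)
E
python3 nx.py W 340 300 228.5 167.19 W 465 -20 200 167.19 J -70 -8 120 180
```

```text
to [340.  300.  228.5 167.2] x,y,z [-0.2649 -0.1571  0.    ] twist -0.0
to [465.  -20.  200.  167.2] x,y,z [-0.1929 -0.2843  0.0285] twist -0.0
to [465.1 -74.1 120.  180.5] x,y,z [-0.0121 -0.0527  0.08  ] twist -13.3
```

Call:
{"method": "play_rows", "body": {"commands": [{"x": -0.02, "y": -0.012, "z": 0, "twist": 0}, {"x": -0.055, "y": -0.033, "z": 0, "twist": 0}, {"x": -0.094, "y": -0.056, "z": 0, "twist": 0}, {"x": -0.133, "y": -0.079, "z": 0, "twist": 0}, {"x": -0.172, "y": -0.102, "z": 0, "twist": 0}, {"x": -0.211, "y": -0.125, "z": 0, "twist": 0}, {"x": -0.245, "y": -0.145, "z": 0, "twist": 0}, {"x": -0.2649, "y": -0.1571, "z": 0, "twist": 0}], "jaw": 1}}

```text
time: 0.9
tool_pos: [341.5, 297.9, 228.3]
tcp_rot: [-3.141, 0.0, 2.916]
contact_force: [-0.1, 0.3, 0.4]
grip_width: 32.3
finger_force: 0.0
```

Call:
{"method": "play_rows", "body": {"commands": [{"x": -0.015, "y": -0.022, "z": 0.002, "twist": 0}, {"x": -0.04, "y": -0.06, "z": 0.006, "twist": 0}, {"x": -0.068, "y": -0.1, "z": 0.01, "twist": 0}, {"x": -0.096, "y": -0.141, "z": 0.014, "twist": 0}, {"x": -0.124, "y": -0.182, "z": 0.018, "twist": 0}, {"x": -0.152, "y": -0.223, "z": 0.022, "twist": 0}, {"x": -0.176, "y": -0.26, "z": 0.026, "twist": 0}, {"x": -0.1929, "y": -0.2843, "z": 0.0285, "twist": 0}]}}

```text
time: 1.7
tool_pos: [465.3, -22.9, 199.5]
tcp_rot: [-3.141, -0.001, 2.916]
contact_force: [0.1, -0.1, 0.4]
grip_width: 0.3
finger_force: 0.0
```

Call:
{"method": "play_rows", "body": {"commands": [{"x": -0.001, "y": -0.005, "z": 0.008, "twist": -1.3}, {"x": -0.003, "y": -0.012, "z": 0.02, "twist": -3.3}, {"x": -0.005, "y": -0.022, "z": 0.034, "twist": -5.5}, {"x": -0.007, "y": -0.032, "z": 0.048, "twist": -8}, {"x": -0.009, "y": -0.042, "z": 0.062, "twist": -10.5}, {"x": -0.011, "y": -0.049, "z": 0.073, "twist": -12.3}, {"x": -0.0121, "y": -0.0527, "z": 0.08, "twist": -13.3}, {"x": -0.0121, "y": -0.0527, "z": 0.08, "twist": -13.3}]}}

```text
time: 2.5
tool_pos: [464.4, -74.3, 119.1]
tcp_rot: [3.141, -0.002, -3.134]
contact_force: [0.3, 0.8, 0.3]
grip_width: 0.4
finger_force: 0.0
```

```bash
python3 nx.py J -70 -8 41 180 J -55 -8 41 180
```

```text
to [465.1 -74.1  41.  180.5] x,y,z [ 0.    -0.     0.079] twist 0.0
to [480.1 -74.   41.  180.5] x,y,z [-0.015  -0.0001  0.    ] twist 0.0
```

Call:
{"method": "play_rows", "body": {"commands": [{"x": 0, "y": 0, "z": 0.01}, {"x": 0, "y": 0, "z": 0.025}, {"x": 0, "y": 0, "z": 0.04}, {"x": 0, "y": 0, "z": 0.055}, {"x": 0, "y": 0, "z": 0.067}, {"x": 0, "y": 0, "z": 0.075}, {"x": 0, "y": 0, "z": 0.079}, {"x": 0, "y": 0, "z": 0.079}]}}

```text
invalid input at $.commands[0]: expected keys x, y, z, twist
```

Call:
{"method": "play_rows", "body": {"commands": [{"x": -0.002, "y": 0, "z": 0}, {"x": -0.004, "y": 0, "z": 0}, {"x": -0.006, "y": 0, "z": 0}, {"x": -0.008, "y": 0, "z": 0}, {"x": -0.01, "y": 0, "z": 0}, {"x": -0.012, "y": 0, "z": 0}, {"x": -0.014, "y": 0, "z": 0}, {"x": -0.015, "y": 0, "z": 0}]}}

```text
invalid input at $.commands[0]: expected keys x, y, z, twist
```

Call:
{"method": "play_rows", "body": {"commands": [{"x": -0.001, "y": 0, "z": 0}, {"x": -0.002, "y": 0, "z": 0}, {"x": -0.003, "y": 0, "z": 0}, {"x": -0.004, "y": 0, "z": 0}, {"x": -0.005, "y": 0, "z": 0}, {"x": -0.006, "y": 0, "z": 0}, {"x": -0.007, "y": 0, "z": 0}, {"x": -0.008, "y": 0, "z": 0}]}}

```text
invalid input at $.commands[0]: expected keys x, y, z, twist
```

Call:
{"method": "play_rows", "body": {"commands": [{"x": 0, "y": 0, "z": 0.01, "twist": 0}, {"x": 0, "y": 0, "z": 0.025, "twist": 0}, {"x": 0, "y": 0, "z": 0.04, "twist": 0}, {"x": 0, "y": 0, "z": 0.055, "twist": 0}, {"x": 0, "y": 0, "z": 0.067, "twist": 0}, {"x": 0, "y": 0, "z": 0.075, "twist": 0}, {"x": 0, "y": 0, "z": 0.079, "twist": 0}, {"x": 0, "y": 0, "z": 0.079, "twist": 0}]}}

```text
time: 3.3
tool_pos: [465.0, -73.9, 40.8]
tcp_rot: [3.141, -0.0, -3.133]
contact_force: [0.3, -1.0, 0.2]
grip_width: 0.3
finger_force: 0.0
```

Call:
{"method": "play_rows", "body": {"commands": [{"x": -0.002, "y": 0, "z": 0, "twist": 0}, {"x": -0.004, "y": 0, "z": 0, "twist": 0}, {"x": -0.006, "y": 0, "z": 0, "twist": 0}, {"x": -0.008, "y": 0, "z": 0, "twist": 0}, {"x": -0.01, "y": 0, "z": 0, "twist": 0}, {"x": -0.012, "y": 0, "z": 0, "twist": 0}, {"x": -0.014, "y": 0, "z": 0, "twist": 0}, {"x": -0.015, "y": 0, "z": 0, "twist": 0}]}}

```text
time: 4.1
tool_pos: [480.1, -74.0, 41.0]
tcp_rot: [3.141, -0.0, -3.133]
contact_force: [-0.1, 1.0, 0.1]
grip_width: 0.4
finger_force: 0.3
```

Call:
{"method": "play_rows", "body": {"commands": [{"x": -0.001, "y": 0, "z": 0, "twist": 0}, {"x": -0.002, "y": 0, "z": 0, "twist": 0}, {"x": -0.003, "y": 0, "z": 0, "twist": 0}, {"x": -0.004, "y": 0, "z": 0, "twist": 0}, {"x": -0.005, "y": 0, "z": 0, "twist": 0}, {"x": -0.006, "y": 0, "z": 0, "twist": 0}, {"x": -0.007, "y": 0, "z": 0, "twist": 0}, {"x": -0.008, "y": 0, "z": 0, "twist": 0}]}}

```text
time: 4.9
tool_pos: [488.1, -73.9, 41.0]
tcp_rot: [3.142, 0.0, -3.133]
contact_force: [-0.7, -0.3, 0.4]
grip_width: 0.3
finger_force: 0.3
```

Call:
{"method": "play_rows", "body": {"commands": [{"x": -0.0006, "y": 0, "z": 0, "twist": 0}, {"x": -0.0012, "y": 0, "z": 0, "twist": 0}, {"x": -0.0018, "y": 0, "z": 0, "twist": 0}, {"x": -0.0024, "y": 0, "z": 0, "twist": 0}, {"x": -0.003, "y": 0, "z": 0, "twist": 0}, {"x": -0.0036, "y": 0, "z": 0, "twist": 0}, {"x": -0.004, "y": 0, "z": 0, "twist": 0}, {"x": -0.004, "y": 0, "z": 0, "twist": 0}]}}

```text
time: 5.7
tool_pos: [492.1, -73.9, 41.0]
tcp_rot: [3.142, 0.0, -3.133]
contact_force: [-0.8, 0.3, -0.1]
grip_width: 0.8
finger_force: 0.2
```

Call:
{"method": "play_rows", "body": {"commands": [{"x": -0.0005, "y": 0, "z": 0, "twist": 0}, {"x": -0.001, "y": 0, "z": 0, "twist": 0}, {"x": -0.0015, "y": 0, "z": 0, "twist": 0}, {"x": -0.002, "y": 0, "z": 0, "twist": 0}, {"x": -0.0025, "y": 0, "z": 0, "twist": 0}, {"x": -0.003, "y": 0, "z": 0, "twist": 0}, {"x": -0.003, "y": 0, "z": 0, "twist": 0}, {"x": -0.003, "y": 0, "z": 0, "twist": 0}]}}

```text
time: 6.5
tool_pos: [494.6, -73.9, 40.9]
tcp_rot: [3.141, -0.001, -3.133]
contact_force: [-3.3, 0.2, 0.8]
grip_width: 0.1
finger_force: 1.5
```

Call:
{"method": "play_rows", "body": {"commands": [{"x": -0.0003, "y": 0, "z": 0, "twist": 0}, {"x": -0.0006, "y": 0, "z": 0, "twist": 0}, {"x": -0.0009, "y": 0, "z": 0, "twist": 0}, {"x": -0.0012, "y": 0, "z": 0, "twist": 0}, {"x": -0.0015, "y": 0, "z": 0, "twist": 0}, {"x": -0.0015, "y": 0, "z": 0, "twist": 0}, {"x": -0.0015, "y": 0, "z": 0, "twist": 0}, {"x": -0.0015, "y": 0, "z": 0, "twist": 0}]}}

```text
time: 7.3
tool_pos: [495.4, -73.8, 40.7]
tcp_rot: [3.141, -0.003, -3.133]
contact_force: [-6.6, -1.9, 1.9]
grip_width: 0.4
finger_force: 3.3
```

Call:
{"method": "play_rows", "body": {"commands": [{"x": -0.0003, "y": 0, "z": 0, "twist": 0}, {"x": -0.0006, "y": 0, "z": 0, "twist": 0}, {"x": -0.0009, "y": 0, "z": 0, "twist": 0}, {"x": -0.001, "y": 0, "z": 0, "twist": 0}, {"x": -0.001, "y": 0, "z": 0, "twist": 0}, {"x": -0.001, "y": 0, "z": 0, "twist": 0}, {"x": -0.001, "y": 0, "z": 0, "twist": 0}, {"x": -0.001, "y": 0, "z": 0, "twist": 0}]}}

```text
time: 8.1
tool_pos: [495.6, -73.8, 40.6]
tcp_rot: [3.141, -0.004, -3.133]
contact_force: [-9.3, -2.5, 2.2]
grip_width: 0.8
finger_force: 4.4
```

```bash
python3 - <<'E'
import numpy as np
c=np.load("cmd.npy");c[0]+=17.5;np.save("cmd.npy",c);print(c)
E
python3 nx.py J -52 -8 41 180 J -30 -50 110 135 J 0 -78 80 90 J 0 -78 41 90 J 0 -68 41 90
```

```text
[497.64424515 -74.03532141  41.04       180.48908462]
to [483.1 -74.   41.  180.5] x,y,z [0.0145 0.0002 0.    ] twist 0.0
to [ 505.5 -115.8  110.   135.5] x,y,z [-0.022 -0.042 -0.069] twist 45.0
to [ 535.7 -143.5   80.    90.5] x,y,z [-0.041   0.0014  0.03  ] twist 45.0
to [ 535.7 -143.5   41.    90.5] x,y,z [-0.    -0.     0.039] twist 0.0
to [ 535.6 -133.5   41.    90.5] x,y,z [ 0.01 -0.    0.  ] twist 0.0
```

Call:
{"method": "play_rows", "body": {"commands": [{"x": 0.003, "y": 0, "z": 0, "twist": 0}, {"x": 0.008, "y": 0, "z": 0, "twist": 0}, {"x": 0.0145, "y": 0.0002, "z": 0, "twist": 0}, {"x": 0.0145, "y": 0.0002, "z": -0.01, "twist": 0}, {"x": 0.0145, "y": 0.0002, "z": -0.028, "twist": 0}, {"x": 0.0145, "y": 0.0002, "z": -0.048, "twist": 0}, {"x": 0.0145, "y": 0.0002, "z": -0.064, "twist": 0}, {"x": 0.0145, "y": 0.0002, "z": -0.069, "twist": 0}]}}

```text
time: 8.9
tool_pos: [484.4, -74.1, 112.4]
tcp_rot: [-3.14, 0.005, -3.133]
contact_force: [0.2, 0.9, -0.1]
grip_width: 0.6
finger_force: 0.0
```

Call:
{"method": "play_rows", "body": {"commands": [{"x": -0.002, "y": -0.004, "z": 0, "twist": 4}, {"x": -0.005, "y": -0.01, "z": 0, "twist": 11}, {"x": -0.009, "y": -0.017, "z": 0, "twist": 18}, {"x": -0.013, "y": -0.025, "z": 0, "twist": 26}, {"x": -0.017, "y": -0.032, "z": 0, "twist": 34}, {"x": -0.02, "y": -0.038, "z": 0, "twist": 41}, {"x": -0.022, "y": -0.042, "z": 0, "twist": 45}, {"x": -0.022, "y": -0.042, "z": 0, "twist": 45}]}}

```text
time: 9.7
tool_pos: [505.6, -116.0, 109.9]
tcp_rot: [3.141, 0.0, 2.363]
contact_force: [-0.3, 0.5, 0.2]
grip_width: 0.7
finger_force: 0.0
```

Call:
{"method": "play_rows", "body": {"commands": [{"x": -0.004, "y": 0, "z": 0.003, "twist": 4}, {"x": -0.01, "y": 0.0003, "z": 0.007, "twist": 11}, {"x": -0.017, "y": 0.0006, "z": 0.012, "twist": 18}, {"x": -0.025, "y": 0.0008, "z": 0.018, "twist": 26}, {"x": -0.032, "y": 0.001, "z": 0.023, "twist": 34}, {"x": -0.038, "y": 0.0013, "z": 0.028, "twist": 41}, {"x": -0.041, "y": 0.0014, "z": 0.03, "twist": 45}, {"x": -0.041, "y": 0.0014, "z": 0.03, "twist": 45}]}}

```text
time: 10.5
tool_pos: [535.5, -143.2, 79.5]
tcp_rot: [-3.141, -0.0, 1.58]
contact_force: [0.3, -0.1, -0.1]
grip_width: 0.2
finger_force: 0.0
```

Call:
{"method": "play_rows", "body": {"commands": [{"x": 0, "y": 0, "z": 0.005, "twist": 0}, {"x": 0, "y": 0, "z": 0.013, "twist": 0}, {"x": 0, "y": 0, "z": 0.023, "twist": 0}, {"x": 0, "y": 0, "z": 0.032, "twist": 0}, {"x": 0, "y": 0, "z": 0.039, "twist": 0}, {"x": 0.003, "y": 0, "z": 0.039, "twist": 0}, {"x": 0.007, "y": 0, "z": 0.039, "twist": 0}, {"x": 0.01, "y": 0, "z": 0.039, "twist": 0}]}}

```text
time: 11.3
tool_pos: [535.7, -133.0, 41.3]
tcp_rot: [3.141, 0.0, 1.579]
contact_force: [-0.1, 0.3, -0.3]
grip_width: 0.5
finger_force: 0.0
```

Call:
{"method": "play_rows", "body": {"commands": [{"x": 0.001, "y": 0, "z": 0, "twist": 0}, {"x": 0.0025, "y": 0, "z": 0, "twist": 0}, {"x": 0.004, "y": 0, "z": 0, "twist": 0}, {"x": 0.0055, "y": 0, "z": 0, "twist": 0}, {"x": 0.007, "y": 0, "z": 0, "twist": 0}, {"x": 0.0085, "y": 0, "z": 0, "twist": 0}, {"x": 0.0095, "y": 0, "z": 0, "twist": 0}, {"x": 0.01, "y": 0, "z": 0, "twist": 0}]}}

```text
time: 12.1
tool_pos: [535.5, -123.3, 41.1]
tcp_rot: [3.141, 0.0, 1.579]
contact_force: [-0.1, -2.0, 1.8]
grip_width: 0.2
finger_force: 0.5
```

Call:
{"method": "play_rows", "body": {"commands": [{"x": 0.0008, "y": 0, "z": 0, "twist": 0}, {"x": 0.0016, "y": 0, "z": 0, "twist": 0}, {"x": 0.0024, "y": 0, "z": 0, "twist": 0}, {"x": 0.0032, "y": 0, "z": 0, "twist": 0}, {"x": 0.004, "y": 0, "z": 0, "twist": 0}, {"x": 0.0048, "y": 0, "z": 0, "twist": 0}, {"x": 0.0055, "y": 0, "z": 0, "twist": 0}, {"x": 0.006, "y": 0, "z": 0, "twist": 0}]}}

```text
time: 12.9
tool_pos: [535.4, -117.3, 41.0]
tcp_rot: [3.142, -0.0, 1.579]
contact_force: [0.2, -0.2, 0.9]
grip_width: 0.0
finger_force: 0.5
```

Call:
{"method": "play_rows", "body": {"commands": [{"x": 0.0005, "y": 0, "z": 0, "twist": 0}, {"x": 0.001, "y": 0, "z": 0, "twist": 0}, {"x": 0.0015, "y": 0, "z": 0, "twist": 0}, {"x": 0.002, "y": 0, "z": 0, "twist": 0}, {"x": 0.0025, "y": 0, "z": 0, "twist": 0}, {"x": 0.003, "y": 0, "z": 0, "twist": 0}, {"x": 0.003, "y": 0, "z": 0, "twist": 0}, {"x": 0.003, "y": 0, "z": 0, "twist": 0}]}}

```text
time: 13.7
tool_pos: [535.5, -114.6, 41.3]
tcp_rot: [3.141, 0.0, 1.579]
contact_force: [-0.6, -5.0, 3.6]
grip_width: 0.7
finger_force: 2.8
```

Call:
{"method": "play_rows", "body": {"commands": [{"x": 0.0003, "y": 0, "z": 0, "twist": 0}, {"x": 0.0006, "y": 0, "z": 0, "twist": 0}, {"x": 0.0009, "y": 0, "z": 0, "twist": 0}, {"x": 0.0012, "y": 0, "z": 0, "twist": 0}, {"x": 0.0015, "y": 0, "z": 0, "twist": 0}, {"x": 0.0015, "y": 0, "z": 0, "twist": 0}, {"x": 0.0015, "y": 0, "z": 0, "twist": 0}, {"x": 0.0015, "y": 0, "z": 0, "twist": 0}]}}

```text
time: 14.5
tool_pos: [535.8, -113.4, 41.6]
tcp_rot: [3.14, 0.001, 1.579]
contact_force: [-1.6, -5.6, 6.8]
grip_width: 0.1
finger_force: 3.4
```

Call:
{"method": "play_rows", "body": {"commands": [{"x": 0.0003, "y": 0, "z": 0, "twist": 0}, {"x": 0.0006, "y": 0, "z": 0, "twist": 0}, {"x": 0.0009, "y": 0, "z": 0, "twist": 0}, {"x": 0.001, "y": 0, "z": 0, "twist": 0}, {"x": 0.001, "y": 0, "z": 0, "twist": 0}, {"x": 0.001, "y": 0, "z": 0, "twist": 0}, {"x": 0.001, "y": 0, "z": 0, "twist": 0}, {"x": 0.001, "y": 0, "z": 0, "twist": 0}]}}

```text
time: 15.3
tool_pos: [536.0, -112.5, 41.8]
tcp_rot: [3.14, 0.001, 1.579]
contact_force: [-1.1, -5.7, 8.0]
grip_width: 0.2
finger_force: 3.6
```

Run:
```python
from h import *
from plant import bot
o=bot.get_obs();print(o["tool_pos"],o["contact_force"])
for n in("scene","top"):
    c=bot.capture(n)
    if n=="scene":crop(c,225,190,130,95,6,"pics/s1.png",1.3)
```

```text
[ 536.03655032 -112.53894269   41.75774857] [-1.11106224 -5.65396849  8.01715953]
```

View pics/s1.png

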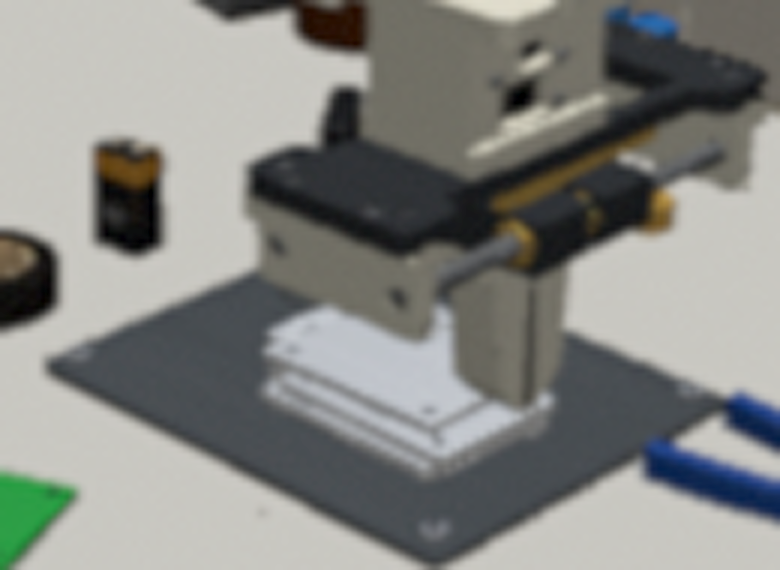

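The picture shows an offset step in the stack: the upper blanks moved, while the lower front edge (265,395)-(430,475) stayed put. The finger tip at (525,405) seems to stand on a lower blank. I'll check the geometry.

```bash
cat > ov.py <<'E'
from h import *
from fit import w,s as S0,t as T0
p=np.load("jig.npy")
def toc(q):return ((q-[225,190])+.5)*6-.5
for z in(8,16,20,25,30,35):
    print(z,"finger corners (-18,-56.5),(20,-56.5),(-18,-37)",toc(proj(S0,w(p,[[-18,-56.5,z],[20,-56.5,z],[-18,-37.5,z]]))).round(0).tolist())
for z in(20,25,30,35,40):
    print(z,"home FL,FR,BR",toc(proj(S0,w(p,[[-30,40,z],[-30,-40,z],[30,-40,z]]))).round(0).tolist())
E
python3 ov.py
python3 - <<'E'
import sys;sys.path.insert(0,'.')
from h import *
from plant import bot
c=bot.capture("scene");crop(c,262,235,60,42,13,"pics/s2.png",1.0)
E
```

```text
8 finger corners (-18,-56.5),(20,-56.5),(-18,-37) [[485.0, 509.0], [555.0, 471.0], [445.0, 490.0]]
16 finger corners (-18,-56.5),(20,-56.5),(-18,-37) [[486.0, 490.0], [556.0, 452.0], [445.0, 470.0]]
20 finger corners (-18,-56.5),(20,-56.5),(-18,-37) [[486.0, 480.0], [557.0, 442.0], [446.0, 460.0]]
25 finger corners (-18,-56.5),(20,-56.5),(-18,-37) [[487.0, 467.0], [557.0, 429.0], [446.0, 448.0]]
30 finger corners (-18,-56.5),(20,-56.5),(-18,-37) [[487.0, 454.0], [558.0, 417.0], [446.0, 435.0]]
35 finger corners (-18,-56.5),(20,-56.5),(-18,-37) [[488.0, 442.0], [559.0, 405.0], [447.0, 423.0]]
20 home FL,FR,BR [[266.0, 397.0], [428.0, 475.0], [540.0, 416.0]]
25 home FL,FR,BR [[266.0, 385.0], [428.0, 462.0], [540.0, 404.0]]
30 home FL,FR,BR [[266.0, 373.0], [429.0, 450.0], [541.0, 392.0]]
35 home FL,FR,BR [[266.0, 361.0], [429.0, 437.0], [541.0, 380.0]]
40 home FL,FR,BR [[266.0, 348.0], [429.0, 424.0], [542.0, 367.0]]
```

View pics/s2.png

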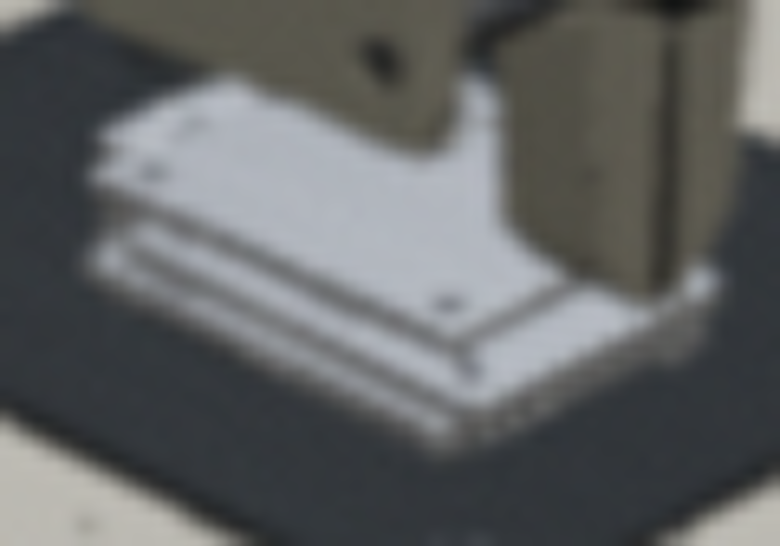

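The finger stands in front of the upper blanks and is rising on something. I'll back off to clear the view.

```bash
python3 - <<'E'
import numpy as np
c=np.load("cmd.npy");y=np.radians(c[3]);c[:2]+=21.5*np.array([np.cos(y),np.sin(y)]);np.save("cmd.npy",c);print(c)
E
python3 nx.py J 0 -80 110 90 J -40 -50 150 135 J -95 -8 150 180
```

```text
[ 535.4511494  -112.01541267   41.04         90.48908462]
to [ 535.7 -145.5  110.    90.5] x,y,z [-0.0335 -0.     -0.069 ] twist 0.0
to [ 495.5 -115.9  150.   135.5] x,y,z [ 0.03 -0.04 -0.04] twist -45.0
to [440.1 -74.3 150.  180.5] x,y,z [ 0.0686 -0.0092  0.    ] twist -45.0
```

Call:
{"method": "play_rows", "body": {"commands": [{"x": -0.004, "y": 0, "z": 0, "twist": 0}, {"x": -0.014, "y": 0, "z": 0, "twist": 0}, {"x": -0.026, "y": 0, "z": 0, "twist": 0}, {"x": -0.0335, "y": 0, "z": -0.002, "twist": 0}, {"x": -0.0335, "y": 0, "z": -0.02, "twist": 0}, {"x": -0.0335, "y": 0, "z": -0.042, "twist": 0}, {"x": -0.0335, "y": 0, "z": -0.06, "twist": 0}, {"x": -0.0335, "y": 0, "z": -0.069, "twist": 0}]}}

```text
time: 16.25
tool_pos: [536.1, -146.2, 111.4]
tcp_rot: [3.14, 0.001, 1.578]
contact_force: [-0.1, -0.2, -0.6]
grip_width: 0.4
finger_force: 0.0
```

Call:
{"method": "play_rows", "body": {"commands": [{"x": 0.003, "y": -0.004, "z": -0.004, "twist": -4}, {"x": 0.007, "y": -0.01, "z": -0.01, "twist": -11}, {"x": 0.012, "y": -0.016, "z": -0.016, "twist": -18}, {"x": 0.017, "y": -0.023, "z": -0.023, "twist": -26}, {"x": 0.023, "y": -0.03, "z": -0.03, "twist": -34}, {"x": 0.028, "y": -0.037, "z": -0.037, "twist": -41}, {"x": 0.03, "y": -0.04, "z": -0.04, "twist": -45}, {"x": 0.03, "y": -0.04, "z": -0.04, "twist": -45}]}}

```text
time: 17.05
tool_pos: [495.0, -115.7, 150.1]
tcp_rot: [3.141, -0.0, 2.365]
contact_force: [-0.1, -0.0, -0.8]
grip_width: 0.4
finger_force: 0.0
```

Call:
{"method": "play_rows", "body": {"commands": [{"x": 0.006, "y": -0.001, "z": 0, "twist": -4}, {"x": 0.017, "y": -0.002, "z": 0, "twist": -11}, {"x": 0.028, "y": -0.004, "z": 0, "twist": -18}, {"x": 0.04, "y": -0.005, "z": 0, "twist": -26}, {"x": 0.052, "y": -0.007, "z": 0, "twist": -34}, {"x": 0.063, "y": -0.0085, "z": 0, "twist": -41}, {"x": 0.0686, "y": -0.0092, "z": 0, "twist": -45}, {"x": 0.0686, "y": -0.0092, "z": 0, "twist": -45}]}}

```text
time: 17.85
tool_pos: [439.5, -73.9, 149.6]
tcp_rot: [3.141, -0.001, -3.135]
contact_force: [-0.8, 0.7, -0.6]
grip_width: 0.3
finger_force: 0.0
```

Run:
```python
from h import *
from plant import bot
c=bot.capture("scene");t=bot.capture("top");pickle.dump(dict(scene=c,top=t),open("c1.pkl","wb"))
crop(c,262,232,60,42,10,"pics/a.png",1.0);crop(t,278,190,60,62,7,"pics/b.png",1.5)
a=cv2.imread("pics/a.png");b=cv2.imread("pics/b.png")
b=cv2.resize(b,(int(600/2.7*60/62),int(600/2.7)))if 0 else b[:420]
b=cv2.resize(b,(int(180),int(180*b.shape[0]/b.shape[1])))if 0 else b
o=np.zeros((434+420,620,3),'uint8')
big=np.zeros((600,800,3),'uint8');a2=cv2.resize(a,(440,308));big[:308,:440]=a2;big[:420,440-60+0:][:0]=0
big=np.zeros((600,800,3),'uint8');a2=cv2.resize(a,(480,336),interpolation=cv2.INTER_AREA);big[:336,:480]=a2
crop(t,278,190,60,62,5.3,"pics/b.png",1.5);b=cv2.imread("pics/b.png");big[:b.shape[0],482:482+b.shape[1]]=b
cv2.imwrite("pics/v7.png",big[:340])
```

```text
(no output)
```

View pics/v7.png

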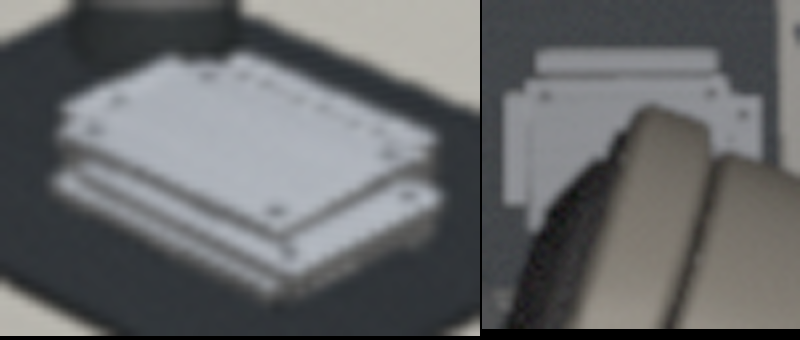

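The right part shows the upper blanks against both fences, (527, 90..230) and (530..720, 75). The left part shows the lower two left behind. So the fingertips sit higher than stated, and I'll probe the worktop in front of the jig to find their true height.

```bash
python3 nx.py J -69 -5 41 180 J -69 -5 30 180
python3 - <<'E'
from h import *
d=pickle.load(open("c0.pkl","rb"))
print(back(d["top"],[(324,277),(357,266),(365,291),(334,304),(281,270),(288,290)],5).round(0))
E
```

```text
to [466.1 -71.1  41.  180.5] x,y,z [-0.026  0.003  0.109] twist 0.0
to [466.1 -71.1  30.  180.5] x,y,z [-0.     0.     0.011] twist 0.0
[[ 411. -108.    5.]
 [ 434. -179.    5.]
 [ 381. -195.    5.]
 [ 354. -128.    5.]
 [ 425.  -15.    5.]
 [ 383.  -30.    5.]]
```

Call:
{"method": "play_rows", "body": {"commands": [{"x": -0.005, "y": 0.001, "z": 0.01, "twist": 0}, {"x": -0.014, "y": 0.002, "z": 0.03, "twist": 0}, {"x": -0.022, "y": 0.003, "z": 0.052, "twist": 0}, {"x": -0.026, "y": 0.003, "z": 0.074, "twist": 0}, {"x": -0.026, "y": 0.003, "z": 0.092, "twist": 0}, {"x": -0.026, "y": 0.003, "z": 0.104, "twist": 0}, {"x": -0.026, "y": 0.003, "z": 0.109, "twist": 0}, {"x": -0.026, "y": 0.003, "z": 0.109, "twist": 0}]}}

```text
time: 18.75
tool_pos: [465.7, -70.9, 39.9]
tcp_rot: [3.141, -0.002, -3.134]
contact_force: [-0.4, -0.8, -0.2]
grip_width: 0.3
finger_force: 0.0
```

Call:
{"method": "play_rows", "body": {"commands": [{"x": 0, "y": 0, "z": 0.002, "twist": 0}, {"x": 0, "y": 0, "z": 0.004, "twist": 0}, {"x": 0, "y": 0, "z": 0.006, "twist": 0}, {"x": 0, "y": 0, "z": 0.008, "twist": 0}, {"x": 0, "y": 0, "z": 0.01, "twist": 0}, {"x": 0, "y": 0, "z": 0.011, "twist": 0}, {"x": 0, "y": 0, "z": 0.011, "twist": 0}, {"x": 0, "y": 0, "z": 0.011, "twist": 0}]}}

```text
time: 19.55
tool_pos: [466.0, -70.9, 30.0]
tcp_rot: [3.142, 0.0, -3.133]
contact_force: [-0.1, 0.3, 0.2]
grip_width: 0.4
finger_force: 0.0
```

Call:
{"method": "play_rows", "body": {"commands": [{"x": 0, "y": 0, "z": 0.001, "twist": 0}, {"x": 0, "y": 0, "z": 0.002, "twist": 0}, {"x": 0, "y": 0, "z": 0.003, "twist": 0}, {"x": 0, "y": 0, "z": 0.004, "twist": 0}, {"x": 0, "y": 0, "z": 0.005, "twist": 0}, {"x": 0, "y": 0, "z": 0.006, "twist": 0}, {"x": 0, "y": 0, "z": 0.006, "twist": 0}, {"x": 0, "y": 0, "z": 0.006, "twist": 0}]}}

```text
time: 20.35
tool_pos: [465.9, -70.9, 24.0]
tcp_rot: [3.142, -0.0, -3.133]
contact_force: [0.6, 0.1, 0.9]
grip_width: 0.6
finger_force: 0.0
```

Call:
{"method": "play_rows", "body": {"commands": [{"x": 0, "y": 0, "z": 0.0007, "twist": 0}, {"x": 0, "y": 0, "z": 0.0014, "twist": 0}, {"x": 0, "y": 0, "z": 0.0021, "twist": 0}, {"x": 0, "y": 0, "z": 0.0028, "twist": 0}, {"x": 0, "y": 0, "z": 0.0035, "twist": 0}, {"x": 0, "y": 0, "z": 0.004, "twist": 0}, {"x": 0, "y": 0, "z": 0.004, "twist": 0}, {"x": 0, "y": 0, "z": 0.004, "twist": 0}]}}

```text
time: 21.15
tool_pos: [466.0, -70.9, 20.0]
tcp_rot: [3.142, 0.0, -3.133]
contact_force: [-0.2, -0.0, 0.5]
grip_width: 0.5
finger_force: 0.0
```

Call:
{"method": "play_rows", "body": {"commands": [{"x": 0, "y": 0, "z": 0.0006, "twist": 0}, {"x": 0, "y": 0, "z": 0.0012, "twist": 0}, {"x": 0, "y": 0, "z": 0.0018, "twist": 0}, {"x": 0, "y": 0, "z": 0.0024, "twist": 0}, {"x": 0, "y": 0, "z": 0.003, "twist": 0}, {"x": 0, "y": 0, "z": 0.003, "twist": 0}, {"x": 0, "y": 0, "z": 0.003, "twist": 0}, {"x": 0, "y": 0, "z": 0.003, "twist": 0}]}}

```text
time: 21.95
tool_pos: [466.0, -70.9, 17.0]
tcp_rot: [3.142, 0.0, -3.133]
contact_force: [0.5, -0.3, 0.6]
grip_width: -0.0
finger_force: 0.0
```

The tips reach only about 11.5 mm ahead of the TCP: no contact down to TCP z 17, and they rode on blank 1 (z 30) at TCP about 41.5. I'll redo the pushes with TCP z 26.5.

Call:
{"method": "play_rows", "body": {"commands": [{"x": 0, "y": 0, "z": -0.003, "twist": 0}, {"x": 0, "y": 0, "z": -0.007, "twist": 0}, {"x": 0, "y": 0, "z": -0.0095, "twist": 0}, {"x": -0.002, "y": 0, "z": -0.0095, "twist": 0}, {"x": -0.005, "y": 0, "z": -0.0095, "twist": 0}, {"x": -0.008, "y": 0, "z": -0.0095, "twist": 0}, {"x": -0.01, "y": 0, "z": -0.0095, "twist": 0}, {"x": -0.012, "y": 0, "z": -0.0095, "twist": 0}]}}

```text
time: 22.75
tool_pos: [478.2, -70.8, 26.4]
tcp_rot: [3.141, -0.0, -3.133]
contact_force: [0.2, -0.9, 0.1]
grip_width: 0.6
finger_force: 0.0
```

Call:
{"method": "play_rows", "body": {"commands": [{"x": -0.0012, "y": 0, "z": 0, "twist": 0}, {"x": -0.0024, "y": 0, "z": 0, "twist": 0}, {"x": -0.0036, "y": 0, "z": 0, "twist": 0}, {"x": -0.0048, "y": 0, "z": 0, "twist": 0}, {"x": -0.006, "y": 0, "z": 0, "twist": 0}, {"x": -0.0072, "y": 0, "z": 0, "twist": 0}, {"x": -0.0084, "y": 0, "z": 0, "twist": 0}, {"x": -0.0096, "y": 0, "z": 0, "twist": 0}]}}

```text
time: 23.55
tool_pos: [487.3, -70.6, 26.4]
tcp_rot: [3.141, -0.001, -3.133]
contact_force: [-1.7, -0.2, 1.4]
grip_width: 0.3
finger_force: 1.3
```

Call:
{"method": "play_rows", "body": {"commands": [{"x": -0.0006, "y": 0, "z": 0, "twist": 0}, {"x": -0.0012, "y": 0, "z": 0, "twist": 0}, {"x": -0.0018, "y": 0, "z": 0, "twist": 0}, {"x": -0.0024, "y": 0, "z": 0, "twist": 0}, {"x": -0.003, "y": 0, "z": 0, "twist": 0}, {"x": -0.0036, "y": 0, "z": 0, "twist": 0}, {"x": -0.0042, "y": 0, "z": 0, "twist": 0}, {"x": -0.0044, "y": 0, "z": 0, "twist": 0}]}}

```text
time: 24.35
tool_pos: [491.9, -70.7, 26.5]
tcp_rot: [3.141, -0.0, -3.133]
contact_force: [-3.4, -1.0, 1.0]
grip_width: 0.6
finger_force: 1.9
```

Call:
{"method": "play_rows", "body": {"commands": [{"x": -0.0005, "y": 0, "z": 0, "twist": 0}, {"x": -0.001, "y": 0, "z": 0, "twist": 0}, {"x": -0.0015, "y": 0, "z": 0, "twist": 0}, {"x": -0.002, "y": 0, "z": 0, "twist": 0}, {"x": -0.0025, "y": 0, "z": 0, "twist": 0}, {"x": -0.003, "y": 0, "z": 0, "twist": 0}, {"x": -0.0035, "y": 0, "z": 0, "twist": 0}, {"x": -0.0035, "y": 0, "z": 0, "twist": 0}]}}

```text
time: 25.15
tool_pos: [494.4, -70.6, 26.5]
tcp_rot: [3.141, -0.002, -3.133]
contact_force: [-7.6, -0.2, 4.3]
grip_width: 0.5
finger_force: 4.0
```

Call:
{"method": "play_rows", "body": {"commands": [{"x": -0.0004, "y": 0, "z": 0, "twist": 0}, {"x": -0.0008, "y": 0, "z": 0, "twist": 0}, {"x": -0.0012, "y": 0, "z": 0, "twist": 0}, {"x": -0.0016, "y": 0, "z": 0, "twist": 0}, {"x": -0.002, "y": 0, "z": 0, "twist": 0}, {"x": -0.002, "y": 0, "z": 0, "twist": 0}, {"x": -0.002, "y": 0, "z": 0, "twist": 0}, {"x": -0.002, "y": 0, "z": 0, "twist": 0}]}}

```text
time: 25.95
tool_pos: [494.4, -70.6, 26.5]
tcp_rot: [3.141, -0.006, -3.133]
contact_force: [-13.4, -2.1, 10.3]
grip_width: 0.4
finger_force: 7.4
```

Call:
{"method": "play_rows", "body": {"commands": [{"x": -0.0005, "y": 0, "z": 0, "twist": 0}, {"x": -0.001, "y": 0, "z": 0, "twist": 0}, {"x": -0.0015, "y": 0, "z": 0, "twist": 0}, {"x": -0.002, "y": 0, "z": 0, "twist": 0}, {"x": -0.0025, "y": 0, "z": 0, "twist": 0}, {"x": -0.0025, "y": 0, "z": 0, "twist": 0}, {"x": -0.0025, "y": 0, "z": 0, "twist": 0}, {"x": -0.0025, "y": 0, "z": 0, "twist": 0}]}}

```text
time: 26.75
tool_pos: [494.4, -70.5, 26.5]
tcp_rot: [3.14, -0.011, -3.132]
contact_force: [-22.5, -4.6, 18.0]
grip_width: 0.2
finger_force: 11.9
```

```bash
python3 - <<'E'
import numpy as np
c=np.load("cmd.npy");c[2]=26.5;y=np.radians(c[3]);c[:2]-=34.0*np.array([np.cos(y),np.sin(y)]);np.save("cmd.npy",c);print(c)
E
python3 nx.py J -52 -5 95 180  J -30 -50 95 135 J 0 -78 95 90 J 0 -68 26.5 90
```

```text
[500.08525376 -70.81365324  26.5        180.48908462]
to [483.1 -71.   95.  180.5] x,y,z [ 0.017  -0.     -0.0685] twist 0.0
to [ 505.5 -115.8   95.   135.5] x,y,z [-0.022 -0.045  0.   ] twist 45.0
to [ 535.7 -143.5   95.    90.5] x,y,z [-0.041   0.0014  0.    ] twist 45.0
to [ 535.6 -133.5   26.5   90.5] x,y,z [0.01   0.     0.0685] twist 0.0
```

Call:
{"method": "play_rows", "body": {"commands": [{"x": 0.004, "y": 0, "z": 0, "twist": 0}, {"x": 0.01, "y": 0, "z": 0, "twist": 0}, {"x": 0.017, "y": 0, "z": 0, "twist": 0}, {"x": 0.017, "y": 0, "z": -0.008, "twist": 0}, {"x": 0.017, "y": 0, "z": -0.025, "twist": 0}, {"x": 0.017, "y": 0, "z": -0.046, "twist": 0}, {"x": 0.017, "y": 0, "z": -0.062, "twist": 0}, {"x": 0.017, "y": 0, "z": -0.0685, "twist": 0}]}}

```text
time: 27.55
tool_pos: [484.4, -71.1, 97.1]
tcp_rot: [-3.14, 0.004, -3.133]
contact_force: [-0.6, -0.1, 0.1]
grip_width: 0.4
finger_force: 0.0
```

Call:
{"method": "play_rows", "body": {"commands": [{"x": -0.002, "y": -0.004, "z": 0, "twist": 4}, {"x": -0.005, "y": -0.011, "z": 0, "twist": 11}, {"x": -0.009, "y": -0.018, "z": 0, "twist": 18}, {"x": -0.013, "y": -0.026, "z": 0, "twist": 26}, {"x": -0.017, "y": -0.034, "z": 0, "twist": 34}, {"x": -0.02, "y": -0.041, "z": 0, "twist": 41}, {"x": -0.022, "y": -0.045, "z": 0, "twist": 45}, {"x": -0.022, "y": -0.045, "z": 0, "twist": 45}]}}

```text
time: 28.35
tool_pos: [505.7, -116.0, 94.8]
tcp_rot: [3.141, 0.0, 2.363]
contact_force: [0.2, -0.9, 0.1]
grip_width: 0.4
finger_force: 0.0
```

Call:
{"method": "play_rows", "body": {"commands": [{"x": -0.004, "y": 0, "z": 0, "twist": 4}, {"x": -0.01, "y": 0.0003, "z": 0, "twist": 11}, {"x": -0.017, "y": 0.0006, "z": 0, "twist": 18}, {"x": -0.025, "y": 0.0008, "z": 0, "twist": 26}, {"x": -0.032, "y": 0.001, "z": 0, "twist": 34}, {"x": -0.038, "y": 0.0013, "z": 0, "twist": 41}, {"x": -0.041, "y": 0.0014, "z": 0, "twist": 45}, {"x": -0.041, "y": 0.0014, "z": 0, "twist": 45}]}}

```text
time: 29.15
tool_pos: [535.7, -143.3, 94.8]
tcp_rot: [3.142, -0.0, 1.58]
contact_force: [0.5, 0.7, 0.0]
grip_width: 0.1
finger_force: 0.0
```

Call:
{"method": "play_rows", "body": {"commands": [{"x": 0, "y": 0, "z": 0.01, "twist": 0}, {"x": 0, "y": 0, "z": 0.026, "twist": 0}, {"x": 0, "y": 0, "z": 0.044, "twist": 0}, {"x": 0, "y": 0, "z": 0.06, "twist": 0}, {"x": 0, "y": 0, "z": 0.0685, "twist": 0}, {"x": 0.003, "y": 0, "z": 0.0685, "twist": 0}, {"x": 0.007, "y": 0, "z": 0.0685, "twist": 0}, {"x": 0.01, "y": 0, "z": 0.0685, "twist": 0}]}}

```text
time: 29.95
tool_pos: [535.9, -133.0, 27.2]
tcp_rot: [3.14, 0.0, 1.58]
contact_force: [-0.2, -0.3, -0.4]
grip_width: 0.4
finger_force: 0.0
```

Call:
{"method": "play_rows", "body": {"commands": [{"x": 0.001, "y": 0, "z": 0, "twist": 0}, {"x": 0.0025, "y": 0, "z": 0, "twist": 0}, {"x": 0.004, "y": 0, "z": 0, "twist": 0}, {"x": 0.0055, "y": 0, "z": 0, "twist": 0}, {"x": 0.007, "y": 0, "z": 0, "twist": 0}, {"x": 0.0085, "y": 0, "z": 0, "twist": 0}, {"x": 0.01, "y": 0, "z": 0, "twist": 0}, {"x": 0.011, "y": 0, "z": 0, "twist": 0}]}}

```text
time: 30.75
tool_pos: [535.6, -122.8, 26.8]
tcp_rot: [3.141, 0.001, 1.579]
contact_force: [-1.7, -5.2, 3.1]
grip_width: 0.6
finger_force: 2.8
```

Call:
{"method": "play_rows", "body": {"commands": [{"x": 0.001, "y": 0, "z": 0, "twist": 0}, {"x": 0.002, "y": 0, "z": 0, "twist": 0}, {"x": 0.003, "y": 0, "z": 0, "twist": 0}, {"x": 0.004, "y": 0, "z": 0, "twist": 0}, {"x": 0.005, "y": 0, "z": 0, "twist": 0}, {"x": 0.0055, "y": 0, "z": 0, "twist": 0}, {"x": 0.006, "y": 0, "z": 0, "twist": 0}, {"x": 0.0065, "y": 0, "z": 0, "twist": 0}]}}

```text
time: 31.55
tool_pos: [535.6, -116.7, 26.9]
tcp_rot: [3.141, 0.001, 1.579]
contact_force: [-1.1, -7.1, 4.1]
grip_width: 0.2
finger_force: 4.0
```

Call:
{"method": "play_rows", "body": {"commands": [{"x": 0.0005, "y": 0, "z": 0, "twist": 0}, {"x": 0.001, "y": 0, "z": 0, "twist": 0}, {"x": 0.0015, "y": 0, "z": 0, "twist": 0}, {"x": 0.002, "y": 0, "z": 0, "twist": 0}, {"x": 0.0025, "y": 0, "z": 0, "twist": 0}, {"x": 0.003, "y": 0, "z": 0, "twist": 0}, {"x": 0.003, "y": 0, "z": 0, "twist": 0}, {"x": 0.003, "y": 0, "z": 0, "twist": 0}]}}

```text
time: 32.35
tool_pos: [535.6, -116.0, 27.0]
tcp_rot: [3.14, 0.004, 1.58]
contact_force: [-2.8, -16.5, 2.0]
grip_width: 0.5
finger_force: 9.1
```

Call:
{"method": "play_rows", "body": {"commands": [{"x": 0.0005, "y": 0, "z": 0, "twist": 0}, {"x": 0.001, "y": 0, "z": 0, "twist": 0}, {"x": 0.0015, "y": 0, "z": 0, "twist": 0}, {"x": 0.002, "y": 0, "z": 0, "twist": 0}, {"x": 0.0025, "y": 0, "z": 0, "twist": 0}, {"x": 0.0025, "y": 0, "z": 0, "twist": 0}, {"x": 0.0025, "y": 0, "z": 0, "twist": 0}, {"x": 0.0025, "y": 0, "z": 0, "twist": 0}]}}

```text
time: 33.15
tool_pos: [535.7, -116.0, 27.1]
tcp_rot: [3.14, 0.008, 1.58]
contact_force: [-4.7, -28.1, 1.4]
grip_width: 0.6
finger_force: 14.4
```

```bash
python3 - <<'E'
import numpy as np
c=np.load("cmd.npy");y=np.radians(c[3]);c[:2]+=23.0*np.array([np.cos(y),np.sin(y)]);np.save("cmd.npy",c);print(c)
E
python3 nx.py J 0 -63 85 90  J -30 -50 85 135 J -56 0 85 180 J -48 0 26.5 180
```

```text
[ 535.40676035 -110.51502264   26.5          90.48908462]
to [ 535.6 -128.5   85.    90.5] x,y,z [-0.018   0.     -0.0585] twist 0.0
to [ 505.5 -115.8   85.   135.5] x,y,z [ 0.013 -0.03   0.   ] twist -45.0
to [479.1 -66.   85.  180.5] x,y,z [0.0537 0.017  0.    ] twist -45.0
to [487.1 -65.9  26.5 180.5] x,y,z [-0.008   0.      0.0585] twist 0.0
```

Call:
{"method": "play_rows", "body": {"commands": [{"x": -0.004, "y": 0, "z": 0, "twist": 0}, {"x": -0.01, "y": 0, "z": 0, "twist": 0}, {"x": -0.018, "y": 0, "z": 0, "twist": 0}, {"x": -0.018, "y": 0, "z": -0.008, "twist": 0}, {"x": -0.018, "y": 0, "z": -0.022, "twist": 0}, {"x": -0.018, "y": 0, "z": -0.04, "twist": 0}, {"x": -0.018, "y": 0, "z": -0.054, "twist": 0}, {"x": -0.018, "y": 0, "z": -0.0585, "twist": 0}]}}

```text
time: 33.95
tool_pos: [536.2, -128.2, 86.7]
tcp_rot: [3.139, 0.001, 1.58]
contact_force: [-0.3, 0.3, -0.0]
grip_width: 0.3
finger_force: 0.0
```

Call:
{"method": "play_rows", "body": {"commands": [{"x": 0.001, "y": -0.003, "z": 0, "twist": -4}, {"x": 0.003, "y": -0.007, "z": 0, "twist": -11}, {"x": 0.005, "y": -0.012, "z": 0, "twist": -18}, {"x": 0.0075, "y": -0.017, "z": 0, "twist": -26}, {"x": 0.01, "y": -0.023, "z": 0, "twist": -34}, {"x": 0.012, "y": -0.028, "z": 0, "twist": -41}, {"x": 0.013, "y": -0.03, "z": 0, "twist": -45}, {"x": 0.013, "y": -0.03, "z": 0, "twist": -45}]}}

```text
time: 34.75
tool_pos: [504.8, -115.1, 84.6]
tcp_rot: [-3.141, -0.001, 2.365]
contact_force: [0.0, 0.9, 0.1]
grip_width: 0.7
finger_force: 0.0
```

Call:
{"method": "play_rows", "body": {"commands": [{"x": 0.005, "y": 0.0015, "z": 0, "twist": -4}, {"x": 0.013, "y": 0.004, "z": 0, "twist": -11}, {"x": 0.022, "y": 0.007, "z": 0, "twist": -18}, {"x": 0.031, "y": 0.01, "z": 0, "twist": -26}, {"x": 0.041, "y": 0.013, "z": 0, "twist": -34}, {"x": 0.049, "y": 0.0155, "z": 0, "twist": -41}, {"x": 0.0537, "y": 0.017, "z": 0, "twist": -45}, {"x": 0.0537, "y": 0.017, "z": 0, "twist": -45}]}}

```text
time: 35.55
tool_pos: [478.6, -65.2, 84.8]
tcp_rot: [3.141, -0.001, -3.134]
contact_force: [0.1, 0.1, 0.4]
grip_width: 0.8
finger_force: 0.0
```

Call:
{"method": "play_rows", "body": {"commands": [{"x": 0, "y": 0, "z": 0.01, "twist": 0}, {"x": 0, "y": 0, "z": 0.026, "twist": 0}, {"x": 0, "y": 0, "z": 0.042, "twist": 0}, {"x": 0, "y": 0, "z": 0.054, "twist": 0}, {"x": 0, "y": 0, "z": 0.0585, "twist": 0}, {"x": -0.002, "y": 0, "z": 0.0585, "twist": 0}, {"x": -0.005, "y": 0, "z": 0.0585, "twist": 0}, {"x": -0.008, "y": 0, "z": 0.0585, "twist": 0}]}}

```text
time: 36.35
tool_pos: [487.8, -65.9, 27.1]
tcp_rot: [-3.141, 0.001, -3.133]
contact_force: [-0.0, 0.6, 1.0]
grip_width: 0.3
finger_force: 0.0
```

Call:
{"method": "play_rows", "body": {"commands": [{"x": -0.0015, "y": 0, "z": 0, "twist": 0}, {"x": -0.003, "y": 0, "z": 0, "twist": 0}, {"x": -0.0045, "y": 0, "z": 0, "twist": 0}, {"x": -0.006, "y": 0, "z": 0, "twist": 0}, {"x": -0.0075, "y": 0, "z": 0, "twist": 0}, {"x": -0.009, "y": 0, "z": 0, "twist": 0}, {"x": -0.0105, "y": 0, "z": 0, "twist": 0}, {"x": -0.0105, "y": 0, "z": 0, "twist": 0}]}}

```text
time: 37.15
tool_pos: [494.4, -65.6, 26.4]
tcp_rot: [3.141, -0.007, -3.133]
contact_force: [-11.0, -2.5, 9.9]
grip_width: 0.5
finger_force: 6.3
```

```bash
python3 - <<'E'
import numpy as np
c=np.load("cmd.npy");y=np.radians(c[3]);c[:2]-=10.5*np.array([np.cos(y),np.sin(y)]);np.save("cmd.npy",c);print(c)
E
python3 nx.py J -53 0 125 180  J 69.5 99.8 150 217 J 69.5 99.8 85 217
```

```text
[497.57324886 -65.84389384  26.5        180.48908462]
to [482.1 -66.  125.  180.5] x,y,z [ 0.0155  0.     -0.0985] twist 0.0
to [603.7  34.8 150.  217.5] x,y,z [-0.1225  0.0998 -0.025 ] twist -37.0
to [603.7  34.8  85.  217.5] x,y,z [-0.    -0.     0.065] twist 0.0
```

Call:
{"method": "play_rows", "body": {"commands": [{"x": 0.005, "y": 0, "z": 0, "twist": 0}, {"x": 0.0155, "y": 0, "z": 0, "twist": 0}, {"x": 0.0155, "y": 0, "z": -0.01, "twist": 0}, {"x": 0.0155, "y": 0, "z": -0.03, "twist": 0}, {"x": 0.0155, "y": 0, "z": -0.055, "twist": 0}, {"x": 0.0155, "y": 0, "z": -0.08, "twist": 0}, {"x": 0.0155, "y": 0, "z": -0.094, "twist": 0}, {"x": 0.0155, "y": 0, "z": -0.0985, "twist": 0}]}}

```text
time: 37.95
tool_pos: [483.1, -66.0, 127.3]
tcp_rot: [-3.141, 0.004, -3.133]
contact_force: [0.2, 0.6, 0.7]
grip_width: 0.4
finger_force: 0.0
```

Call:
{"method": "play_rows", "body": {"commands": [{"x": -0.01, "y": 0.008, "z": -0.006, "twist": -3}, {"x": -0.028, "y": 0.023, "z": -0.016, "twist": -9}, {"x": -0.05, "y": 0.041, "z": -0.022, "twist": -15}, {"x": -0.072, "y": 0.059, "z": -0.025, "twist": -22}, {"x": -0.094, "y": 0.077, "z": -0.025, "twist": -28}, {"x": -0.112, "y": 0.091, "z": -0.025, "twist": -34}, {"x": -0.1225, "y": 0.0998, "z": -0.025, "twist": -37}, {"x": -0.1225, "y": 0.0998, "z": -0.025, "twist": -37}], "jaw": 0}}

```text
time: 38.75
tool_pos: [604.2, 36.2, 149.2]
tcp_rot: [3.141, -0.0, -2.486]
contact_force: [-0.0, 1.0, -0.4]
grip_width: 59.9
finger_force: 0.0
```

Run:
```python
from h import *
from plant import bot
c=bot.capture("scene");pickle.dump(dict(scene=c),open("c2.pkl","wb"))
crop(c,250,212,80,60,10,"pics/v8.png",1.0)
```

```text
(no output)
```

View pics/v8.png

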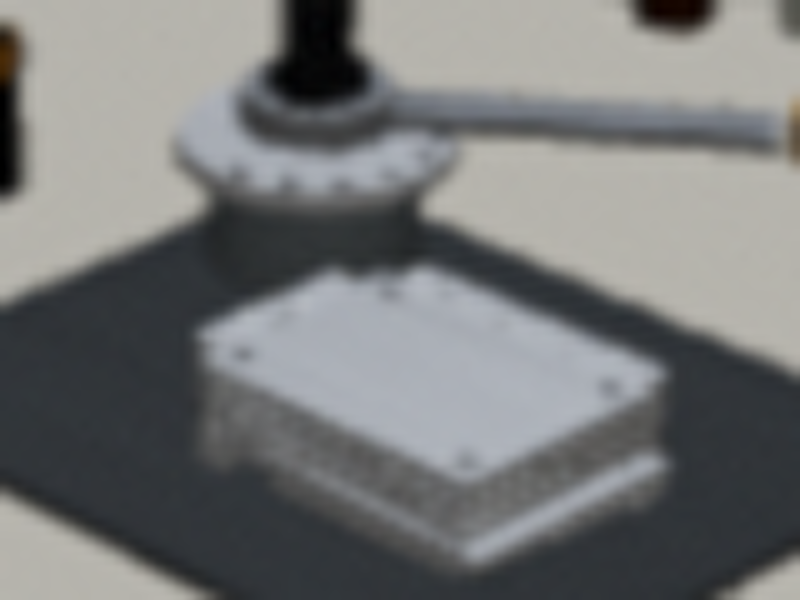

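The picture shows blanks 1 to 3 flush, with blank 0 still sticking out a few millimetres on the right, as the bright ledge (470,550)-(665,462). The two heights at which the finger rode on blanks, 41.8 and 27.0 mm, differ by three blank thicknesses. So the tips are only about 1.9 mm ahead of the TCP, and I'll push again at TCP z 17.4.

```bash
rm -f x
python3 - <<'E'
import numpy as np
c=np.load("cmd.npy");c[2]+=65;np.save("cmd.npy",c);print(c)
E
python3 nx.py J -57 -2 90 180 J -52 -2 17.4 180 J -37 -2 17.4 180 J -57 -82 17.4 180 J -3 -70 17.4 180 J -3 -56 17.4 180
```

```text
[603.71745446  34.86582575 150.         217.48908462]
to [478.1 -68.   90.  180.5] x,y,z [ 0.1623 -0.0052  0.06  ] twist 37.0
to [483.1 -68.   17.4 180.5] x,y,z [-0.005   0.      0.0726] twist 0.0
to [498.1 -67.8  17.4 180.5] x,y,z [-0.015  0.     0.   ] twist 0.0
to [ 478.8 -148.    17.4  180.5] x,y,z [ 0.02 -0.08  0.  ] twist 0.0
to [ 532.7 -135.6   17.4  180.5] x,y,z [-0.054  0.012  0.   ] twist 0.0
to [ 532.5 -121.6   17.4  180.5] x,y,z [0.    0.014 0.   ] twist 0.0
```

Call:
{"method": "play_rows", "body": {"commands": [{"x": 0.012, "y": 0, "z": 0.001, "twist": 3}, {"x": 0.037, "y": -0.001, "z": 0.004, "twist": 9}, {"x": 0.067, "y": -0.002, "z": 0.012, "twist": 15}, {"x": 0.097, "y": -0.003, "z": 0.024, "twist": 22}, {"x": 0.127, "y": -0.004, "z": 0.038, "twist": 28}, {"x": 0.149, "y": -0.005, "z": 0.051, "twist": 34}, {"x": 0.1623, "y": -0.0052, "z": 0.06, "twist": 37}, {"x": 0.1623, "y": -0.0052, "z": 0.06, "twist": 37}], "jaw": 1}}

```text
time: 39.6
tool_pos: [475.1, -68.7, 89.1]
tcp_rot: [3.141, -0.004, -3.138]
contact_force: [0.4, 0.6, -0.1]
grip_width: 9.2
finger_force: 0.0
```

Call:
{"method": "play_rows", "body": {"commands": [{"x": 0, "y": 0, "z": 0.01, "twist": 0}, {"x": 0, "y": 0, "z": 0.026, "twist": 0}, {"x": 0, "y": 0, "z": 0.044, "twist": 0}, {"x": 0, "y": 0, "z": 0.06, "twist": 0}, {"x": 0, "y": 0, "z": 0.07, "twist": 0}, {"x": 0, "y": 0, "z": 0.0726, "twist": 0}, {"x": -0.002, "y": 0, "z": 0.0726, "twist": 0}, {"x": -0.005, "y": 0, "z": 0.0726, "twist": 0}]}}

```text
time: 40.4
tool_pos: [483.7, -67.8, 18.0]
tcp_rot: [-3.141, 0.001, -3.133]
contact_force: [-0.5, -0.0, -0.4]
grip_width: 0.2
finger_force: 0.0
```

Call:
{"method": "play_rows", "body": {"commands": [{"x": -0.002, "y": 0, "z": 0, "twist": 0}, {"x": -0.004, "y": 0, "z": 0, "twist": 0}, {"x": -0.006, "y": 0, "z": 0, "twist": 0}, {"x": -0.008, "y": 0, "z": 0, "twist": 0}, {"x": -0.01, "y": 0, "z": 0, "twist": 0}, {"x": -0.012, "y": 0, "z": 0, "twist": 0}, {"x": -0.0135, "y": 0, "z": 0, "twist": 0}, {"x": -0.015, "y": 0, "z": 0, "twist": 0}]}}

```text
time: 41.2
tool_pos: [493.6, -67.5, 17.0]
tcp_rot: [3.14, -0.01, -3.133]
contact_force: [-18.1, -5.5, 14.5]
grip_width: 0.7
finger_force: 9.1
```

Call:
{"method": "play_rows", "body": {"commands": [{"x": 0.006, "y": 0, "z": 0, "twist": 0}, {"x": 0.014, "y": 0, "z": 0, "twist": 0}, {"x": 0.02, "y": -0.01, "z": 0.002, "twist": 0}, {"x": 0.02, "y": -0.03, "z": 0.002, "twist": 0}, {"x": 0.02, "y": -0.055, "z": 0.002, "twist": 0}, {"x": 0.02, "y": -0.073, "z": 0.002, "twist": 0}, {"x": 0.015, "y": -0.08, "z": 0.002, "twist": 0}, {"x": 0, "y": -0.08, "z": 0.002, "twist": 0}]}}

```text
time: 42.0
tool_pos: [498.0, -148.8, 15.2]
tcp_rot: [3.141, -0.001, -3.136]
contact_force: [0.5, -0.5, 0.5]
grip_width: 0.0
finger_force: 0.0
```

Call:
{"method": "play_rows", "body": {"commands": [{"x": -0.01, "y": 0, "z": 0, "twist": 0}, {"x": -0.024, "y": 0, "z": 0, "twist": 0}, {"x": -0.032, "y": 0.002, "z": 0, "twist": 0}, {"x": -0.034, "y": 0.006, "z": 0, "twist": 0}, {"x": -0.034, "y": 0.01, "z": 0, "twist": 0}, {"x": -0.034, "y": 0.012, "z": 0, "twist": 0}, {"x": -0.034, "y": 0.014, "z": 0, "twist": 0}, {"x": -0.034, "y": 0.016, "z": 0, "twist": 0}]}}

```text
time: 42.8
tool_pos: [532.2, -131.2, 15.4]
tcp_rot: [3.141, -0.0, -3.133]
contact_force: [-0.3, -0.0, 0.4]
grip_width: 0.0
finger_force: 0.0
```

Call:
{"method": "play_rows", "body": {"commands": [{"x": 0, "y": 0.0015, "z": 0, "twist": 0}, {"x": 0, "y": 0.003, "z": 0, "twist": 0}, {"x": 0, "y": 0.0045, "z": 0, "twist": 0}, {"x": 0, "y": 0.006, "z": 0, "twist": 0}, {"x": 0, "y": 0.007, "z": 0, "twist": 0}, {"x": 0, "y": 0.008, "z": 0, "twist": 0}, {"x": 0, "y": 0.009, "z": 0, "twist": 0}, {"x": 0, "y": 0.009, "z": 0, "twist": 0}]}}

```text
time: 43.6
tool_pos: [532.8, -123.0, 15.6]
tcp_rot: [-3.141, 0.001, -3.133]
contact_force: [0.4, -4.7, -0.2]
grip_width: 0.6
finger_force: 2.4
```

Call:
{"method": "play_rows", "body": {"commands": [{"x": 0, "y": 0.0006, "z": 0, "twist": 0}, {"x": 0, "y": 0.0012, "z": 0, "twist": 0}, {"x": 0, "y": 0.0018, "z": 0, "twist": 0}, {"x": 0, "y": 0.0024, "z": 0, "twist": 0}, {"x": 0, "y": 0.003, "z": 0, "twist": 0}, {"x": 0, "y": 0.003, "z": 0, "twist": 0}, {"x": 0, "y": 0.003, "z": 0, "twist": 0}, {"x": 0, "y": 0.003, "z": 0, "twist": 0}]}}

```text
time: 44.4
tool_pos: [532.9, -122.8, 15.8]
tcp_rot: [-3.137, 0.002, -3.133]
contact_force: [-2.4, -17.2, -0.8]
grip_width: 0.5
finger_force: 8.6
```

Call:
{"method": "play_rows", "body": {"commands": [{"x": 0, "y": 0.0006, "z": 0, "twist": 0}, {"x": 0, "y": 0.0012, "z": 0, "twist": 0}, {"x": 0, "y": 0.0018, "z": 0, "twist": 0}, {"x": 0, "y": 0.0024, "z": 0, "twist": 0}, {"x": 0, "y": 0.003, "z": 0, "twist": 0}, {"x": 0, "y": 0.003, "z": 0, "twist": 0}, {"x": 0, "y": 0.003, "z": 0, "twist": 0}, {"x": 0, "y": 0.003, "z": 0, "twist": 0}]}}

```text
time: 45.2
tool_pos: [532.9, -122.6, 16.0]
tcp_rot: [-3.133, 0.002, -3.133]
contact_force: [-5.5, -30.2, -1.7]
grip_width: 0.3
finger_force: 15.2
```

Call:
{"method": "play_rows", "body": {"commands": [{"x": 0, "y": -0.006, "z": 0, "twist": 0}, {"x": 0.001, "y": -0.018, "z": 0, "twist": 0}, {"x": 0.015, "y": -0.026, "z": 0, "twist": 0}, {"x": 0.037, "y": -0.028, "z": 0, "twist": 0}, {"x": 0.052, "y": -0.024, "z": 0, "twist": 0}, {"x": 0.054, "y": -0.005, "z": 0, "twist": 0}, {"x": 0.054, "y": 0.02, "z": 0, "twist": 0}, {"x": 0.054, "y": 0.042, "z": 0, "twist": 0}]}}

```text
time: 46.0
tool_pos: [477.6, -73.9, 15.4]
tcp_rot: [3.141, -0.001, -3.134]
contact_force: [-0.4, 0.9, -0.8]
grip_width: 0.3
finger_force: 0.0
```

Call:
{"method": "play_rows", "body": {"commands": [{"x": 0, "y": 0.008, "z": 0, "twist": 0}, {"x": -0.003, "y": 0.01, "z": 0, "twist": 0}, {"x": -0.007, "y": 0.01, "z": 0, "twist": 0}, {"x": -0.01, "y": 0.01, "z": 0, "twist": 0}, {"x": -0.012, "y": 0.01, "z": 0, "twist": 0}, {"x": -0.014, "y": 0.01, "z": 0, "twist": 0}, {"x": -0.016, "y": 0.01, "z": 0, "twist": 0}, {"x": -0.018, "y": 0.01, "z": 0, "twist": 0}]}}

```text
time: 46.8
tool_pos: [493.7, -64.9, 15.1]
tcp_rot: [3.141, -0.005, -3.133]
contact_force: [-11.9, -4.1, 8.0]
grip_width: 0.4
finger_force: 6.2
```

```bash
python3 - <<'E'
import numpy as np
c=np.load("cmd.npy");np.save("cmd.npy",[532.1-54-(-18),-116.8+52,15.4,c[3]]);print(c)
E
python3 nx.py J -56 0 125 180  J 69.5 99.8 130 217 J 69.5 99.8 59 217
```

```text
[ 532.56113884 -121.57474938   17.4         180.48908462]
to [479.1 -66.  125.  180.5] x,y,z [ 0.017  -0.0011 -0.1096] twist 0.0
to [603.7  34.8 130.  217.5] x,y,z [-0.1255  0.0998 -0.005 ] twist -37.0
to [603.7  34.8  59.  217.5] x,y,z [-0.     0.     0.071] twist 0.0
```

Call:
{"method": "play_rows", "body": {"commands": [{"x": 0.005, "y": 0, "z": 0, "twist": 0}, {"x": 0.017, "y": -0.001, "z": 0, "twist": 0}, {"x": 0.017, "y": -0.001, "z": -0.01, "twist": 0}, {"x": 0.017, "y": -0.001, "z": -0.032, "twist": 0}, {"x": 0.017, "y": -0.001, "z": -0.06, "twist": 0}, {"x": 0.017, "y": -0.001, "z": -0.088, "twist": 0}, {"x": 0.017, "y": -0.001, "z": -0.104, "twist": 0}, {"x": 0.017, "y": -0.0011, "z": -0.1096, "twist": 0}]}}

```text
time: 47.6
tool_pos: [480.6, -66.2, 127.6]
tcp_rot: [-3.14, 0.005, -3.133]
contact_force: [0.7, 0.2, 0.3]
grip_width: 0.1
finger_force: 0.0
```

Call:
{"method": "play_rows", "body": {"commands": [{"x": -0.01, "y": 0.008, "z": -0.001, "twist": -3}, {"x": -0.028, "y": 0.023, "z": -0.002, "twist": -9}, {"x": -0.05, "y": 0.041, "z": -0.003, "twist": -15}, {"x": -0.073, "y": 0.059, "z": -0.004, "twist": -22}, {"x": -0.096, "y": 0.077, "z": -0.005, "twist": -28}, {"x": -0.115, "y": 0.091, "z": -0.005, "twist": -34}, {"x": -0.1255, "y": 0.0998, "z": -0.005, "twist": -37}, {"x": -0.1255, "y": 0.0998, "z": -0.005, "twist": -37}], "jaw": 0}}

```text
time: 48.4
tool_pos: [604.4, 36.1, 129.2]
tcp_rot: [3.141, 0.0, -2.486]
contact_force: [-0.3, 0.1, -1.3]
grip_width: 59.8
finger_force: 0.0
```

Run:
```python
from h import *
from plant import bot
c=bot.capture("scene");pickle.dump(dict(scene=c),open("c3.pkl","wb"))
crop(c,250,212,80,60,10,"pics/v9.png",1.0)
```

```text
(no output)
```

View pics/v9.png

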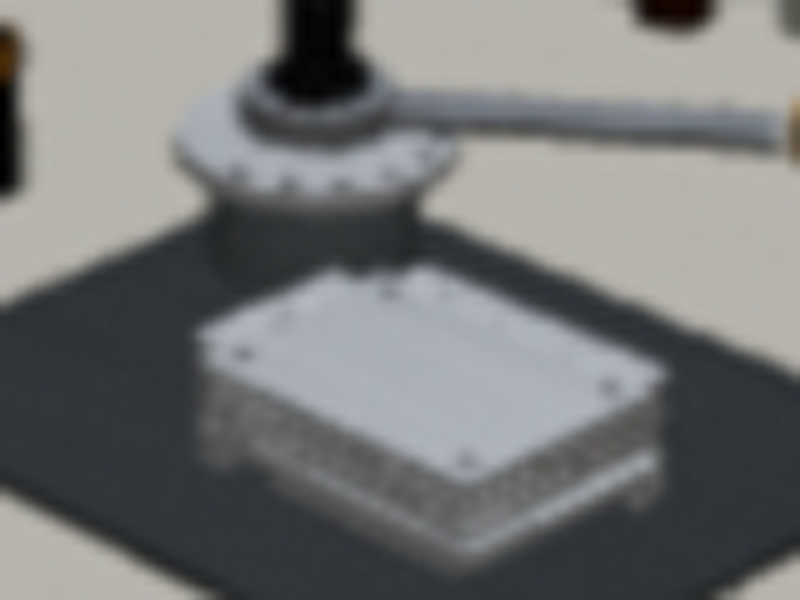

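A thinner bright ledge is still visible along (470,548)-(660,460), so blank 0 is not fully home. I'll measure how far from intensity profiles.

Run:
```python
from h import *
from fit import w
from scipy.ndimage import map_coordinates
p=np.load("jig.npy")
# vertical profiles (world z at the home faces): sample along z on right face (y=-40) and front face (x=-30), averaged along edge
for f in("c1","c2","c3"):
    c=pickle.load(open(f+".pkl","rb"))["scene"];g=c["pixels"].mean(2)
    for nm,pts in(("right a",[[x,-40] for x in np.linspace(-25,-5,15)]),("right b",[[x,-40] for x in np.linspace(5,25,15)]),("front a",[[-30,y] for y in np.linspace(-35,-5,15)]),("front b",[[-30,y] for y in np.linspace(5,30,15)])):
        out=[]
        for z in np.arange(44,9,-1.5):
            q=proj(c,w(p,[[a,b,z] for a,b in pts]));out.append(map_coordinates(g,[q[:,1],q[:,0]],order=1).mean())
        print(f,nm,np.round(out).astype(int))
print(np.arange(44,9,-1.5))
```

```text
c1 right a [179 175 165 147 135 139 154 167 172 173 175 173 165 144 120 101  92  87
  80  69  59  54  53  53]
c1 right b [163 159 144 123 115 123 143 160 169 171 175 176 171 156 130 107  93  86
  80  72  63  56  53  52]
c1 front a [177 171 156 133 119 124 144 162 166 154 133 119 122 132 133 118  97  80
  67  59  55  54  54  54]
c1 front b [167 164 154 135 118 118 133 149 153 144 129 123 131 139 134 115  93  74
  61  56  54  54  54  54]
c2 right a [174 163 143 121 107 103 104 105 108 111 115 126 144 160 160 145 119  93
  72  59  53  52  52  52]
c2 right b [167 160 142 119 102  94  89  89  90  91  98 115 136 155 159 148 126 106
  91  78  66  57  53  52]
c2 front a [171 158 136 114 102  98  97  96  96  97 103 113 118 112  98  87  79  72
  64  57  54  54  54  53]
c2 front b [166 155 135 115 105 103 102 102 104 103 101 101  98  92  84  76  70  65
  60  56  54  54  54  54]
c3 right a [174 163 143 121 107 103 104 106 110 113 116 124 133 135 121 102  83  69
  60  55  52  52  52  52]
c3 right b [167 160 143 119 103  94  89  89  91  93 101 118 137 149 141 120  97  79
  67  60  55  53  52  52]
c3 front a [172 159 137 115 103  99  97  96  97  97 103 111 115 108  96  86  79  72
  64  57  54  53  54  54]
c3 front b [166 155 135 115 105 103 101 100 100 101 101 103 100  94  85  77  71  65
  59  56  54  54  54  54]
[44.  42.5 41.  39.5 38.  36.5 35.  33.5 32.  30.5 29.  27.5 26.  24.5
 23.  21.5 20.  18.5 17.  15.5 14.  12.5 11.   9.5]
```

Blank 0 is still about 3 mm out in y and turned by about 0.03 rad, probably because the finger noses taper. Clamping the back fence and the stack between the flat inner pads (about 69 mm) will square it in x. Dragging the clamp towards +y will then bring it to the left fence.

```bash
python3 - <<'E'
import numpy as np
c=np.load("cmd.npy");c[2]=130;np.save("cmd.npy",c);print(c)
E
python3 nx.py J 40 50 115 153.5 J 4.5 -5 75 90 J 4.5 -5 17 90
```

```text
[603.75354058  34.82256371 130.         217.48908462]
to [574.7 -15.2 115.  154. ] x,y,z [ 0.0535 -0.022   0.015 ] twist 63.5
to [539.6 -70.5  75.   90.5] x,y,z [ 0.0073 -0.0651  0.04  ] twist 63.5
to [539.6 -70.5  17.   90.5] x,y,z [0.    0.    0.058] twist 0.0
```

Call:
{"method": "play_rows", "body": {"commands": [{"x": 0.006, "y": -0.003, "z": 0.002, "twist": 8}, {"x": 0.013, "y": -0.006, "z": 0.004, "twist": 16}, {"x": 0.02, "y": -0.008, "z": 0.006, "twist": 24}, {"x": 0.027, "y": -0.011, "z": 0.008, "twist": 32}, {"x": 0.034, "y": -0.014, "z": 0.01, "twist": 40}, {"x": 0.041, "y": -0.017, "z": 0.012, "twist": 48}, {"x": 0.048, "y": -0.02, "z": 0.014, "twist": 56}, {"x": 0.0535, "y": -0.022, "z": 0.015, "twist": 63.5}], "jaw": 0}}

```text
time: 49.25
tool_pos: [573.3, -16.2, 114.7]
tcp_rot: [-3.141, -0.001, 2.679]
contact_force: [0.1, -0.8, -0.1]
grip_width: 91.8
finger_force: 0.0
```

Call:
{"method": "play_rows", "body": {"commands": [{"x": 0.001, "y": -0.009, "z": 0.005, "twist": 8}, {"x": 0.002, "y": -0.018, "z": 0.01, "twist": 16}, {"x": 0.003, "y": -0.027, "z": 0.016, "twist": 24}, {"x": 0.004, "y": -0.036, "z": 0.022, "twist": 32}, {"x": 0.005, "y": -0.045, "z": 0.028, "twist": 40}, {"x": 0.006, "y": -0.054, "z": 0.034, "twist": 48}, {"x": 0.007, "y": -0.062, "z": 0.039, "twist": 56}, {"x": 0.0073, "y": -0.0651, "z": 0.04, "twist": 63.5}]}}

```text
time: 50.05
tool_pos: [537.6, -71.4, 74.4]
tcp_rot: [-3.139, -0.0, 1.57]
contact_force: [-0.1, -0.2, 0.3]
grip_width: 91.8
finger_force: 0.0
```

Call:
{"method": "play_rows", "body": {"commands": [{"x": 0, "y": 0, "z": 0, "twist": 0}, {"x": 0, "y": 0, "z": 0.01, "twist": 0}, {"x": 0, "y": 0, "z": 0.024, "twist": 0}, {"x": 0, "y": 0, "z": 0.038, "twist": 0}, {"x": 0, "y": 0, "z": 0.05, "twist": 0}, {"x": 0, "y": 0, "z": 0.056, "twist": 0}, {"x": 0, "y": 0, "z": 0.058, "twist": 0}, {"x": 0, "y": 0, "z": 0.058, "twist": 0}]}}

```text
time: 50.85
tool_pos: [539.5, -70.4, 16.9]
tcp_rot: [-3.142, -0.0, 1.58]
contact_force: [-0.4, -0.2, 0.5]
grip_width: 91.6
finger_force: 0.0
```

Call:
{"method": "play_rows", "body": {"commands": [{"x": 0, "y": 0, "z": 0, "twist": 0}, {"x": 0, "y": 0, "z": 0, "twist": 0}, {"x": 0, "y": 0, "z": 0, "twist": 0}, {"x": 0, "y": 0, "z": 0, "twist": 0}, {"x": 0, "y": 0, "z": 0, "twist": 0}, {"x": 0.001, "y": 0, "z": 0, "twist": 0}, {"x": 0.0025, "y": 0, "z": 0, "twist": 0}, {"x": 0.004, "y": 0, "z": 0, "twist": 0}], "jaw": 1}}

```text
time: 51.65
tool_pos: [539.9, -70.4, 17.4]
tcp_rot: [3.14, 0.006, 1.581]
contact_force: [-1.9, -25.1, -1.8]
grip_width: 68.8
finger_force: 29.9
```

Call:
{"method": "play_rows", "body": {"commands": [{"x": 0.0015, "y": 0, "z": 0, "twist": 0}, {"x": 0.003, "y": 0, "z": 0, "twist": 0}, {"x": 0.0045, "y": 0, "z": 0, "twist": 0}, {"x": 0.006, "y": 0, "z": 0, "twist": 0}, {"x": 0.0075, "y": 0, "z": 0, "twist": 0}, {"x": 0.009, "y": 0, "z": 0, "twist": 0}, {"x": 0.009, "y": 0, "z": 0, "twist": 0}, {"x": 0.009, "y": 0, "z": 0, "twist": 0}]}}

```text
time: 52.45
tool_pos: [539.6, -65.6, 17.4]
tcp_rot: [3.141, 0.01, 1.579]
contact_force: [-3.6, -38.9, -1.5]
grip_width: 70.0
finger_force: 29.5
```

Call:
{"method": "play_rows", "body": {"commands": [{"x": 0.001, "y": 0, "z": 0, "twist": 0}, {"x": 0.002, "y": 0, "z": 0, "twist": 0}, {"x": 0.003, "y": 0, "z": 0, "twist": 0}, {"x": 0.004, "y": 0, "z": 0, "twist": 0}, {"x": 0.004, "y": 0, "z": 0, "twist": 0}, {"x": 0.003, "y": 0, "z": 0, "twist": 0}, {"x": 0.001, "y": 0, "z": 0, "twist": 0}, {"x": -0.002, "y": 0, "z": 0, "twist": 0}]}}

```text
time: 53.25
tool_pos: [539.5, -61.8, 17.3]
tcp_rot: [3.141, 0.002, 1.579]
contact_force: [1.4, 0.3, 2.9]
grip_width: 69.2
finger_force: 29.7
```

```bash
python3 - <<'E'
import numpy as np
from plant import bot
o=bot.get_obs();print(o["tool_pos"],o["contact_force"],o["grip_width"])
c=np.load("cmd.npy");y=np.radians(c[3]);c[:2]+=11*np.array([np.cos(y),np.sin(y)]);c[2]=17;np.save("cmd.npy",c);print(c)
E
python3 nx.py J 4.5 6 85 90 J 40 60 128 153.5 J 69.5 99.8 128 217 J 69.5 99.8 59 217
```

```text
[539.54223632 -61.84029418  17.32755465] [1.3565987  0.28265984 2.93899671] 69.21811544513403
[539.48876783 -59.49950679  17.          90.48908462]
to [539.5 -59.5  85.   90.5] x,y,z [ 0.     0.    -0.068] twist 0.0
to [574.6  -5.2 128.  154. ] x,y,z [ 0.054   0.0355 -0.043 ] twist -63.5
to [603.7  34.8 128.  217.5] x,y,z [-0.0087  0.0488  0.    ] twist -63.5
to [603.7  34.8  59.  217.5] x,y,z [0.    0.    0.069] twist 0.0
```

Call:
{"method": "play_rows", "body": {"commands": [{"x": 0, "y": 0, "z": 0, "twist": 0}, {"x": 0, "y": 0, "z": 0, "twist": 0}, {"x": 0, "y": 0, "z": 0, "twist": 0}, {"x": 0, "y": 0, "z": -0.006, "twist": 0}, {"x": 0, "y": 0, "z": -0.02, "twist": 0}, {"x": 0, "y": 0, "z": -0.038, "twist": 0}, {"x": 0, "y": 0, "z": -0.056, "twist": 0}, {"x": 0, "y": 0, "z": -0.068, "twist": 0}], "jaw": 0}}

```text
time: 54.05
tool_pos: [539.9, -59.1, 86.6]
tcp_rot: [3.14, 0.0, 1.58]
contact_force: [-0.6, -0.1, -0.4]
grip_width: 91.9
finger_force: 0.0
```

Call:
{"method": "play_rows", "body": {"commands": [{"x": 0.004, "y": 0.002, "z": -0.01, "twist": -8}, {"x": 0.01, "y": 0.006, "z": -0.024, "twist": -16}, {"x": 0.018, "y": 0.011, "z": -0.036, "twist": -24}, {"x": 0.026, "y": 0.016, "z": -0.043, "twist": -32}, {"x": 0.034, "y": 0.021, "z": -0.043, "twist": -40}, {"x": 0.042, "y": 0.027, "z": -0.043, "twist": -48}, {"x": 0.049, "y": 0.032, "z": -0.043, "twist": -56}, {"x": 0.054, "y": 0.0355, "z": -0.043, "twist": -63.5}]}}

```text
time: 54.85
tool_pos: [574.5, -4.3, 128.1]
tcp_rot: [3.141, -0.0, 2.694]
contact_force: [-0.1, 0.7, 0.0]
grip_width: 91.8
finger_force: 0.0
```

Call:
{"method": "play_rows", "body": {"commands": [{"x": -0.001, "y": 0.007, "z": 0, "twist": -8}, {"x": -0.003, "y": 0.015, "z": 0, "twist": -16}, {"x": -0.004, "y": 0.023, "z": 0, "twist": -24}, {"x": -0.005, "y": 0.03, "z": 0, "twist": -32}, {"x": -0.006, "y": 0.036, "z": 0, "twist": -40}, {"x": -0.007, "y": 0.042, "z": 0, "twist": -48}, {"x": -0.008, "y": 0.046, "z": 0, "twist": -56}, {"x": -0.0087, "y": 0.0488, "z": 0, "twist": -63.5}]}}

```text
time: 55.65
tool_pos: [603.6, 35.5, 128.0]
tcp_rot: [3.141, -0.0, -2.481]
contact_force: [-1.1, -0.2, 0.3]
grip_width: 91.8
finger_force: 0.0
```

Run:
```python
from h import *
from fit import w
from scipy.ndimage import map_coordinates
from plant import bot
p=np.load("jig.npy")
c=bot.capture("scene");g=c["pixels"].mean(2)
for nm,pts in(("right a",[[x,-40] for x in np.linspace(-25,-5,15)]),("right b",[[x,-40] for x in np.linspace(5,25,15)]),("front a",[[-30,y] for y in np.linspace(-35,-5,15)]),("front b",[[-30,y] for y in np.linspace(5,30,15)])):
    out=[]
    for z in np.arange(44,9,-1.5):
        q=proj(c,w(p,[[a,b,z] for a,b in pts]));out.append(map_coordinates(g,[q[:,1],q[:,0]],order=1).mean())
    print(nm,np.round(out).astype(int))
o=bot.get_obs();print(o["time"],o["tool_pos"],o["grip_width"])
crop(c,250,212,80,60,10,"pics/v10.png",1.0)
```

```text
right a [178 173 160 138 121 117 117 118 120 122 119 116 114 106  94  78  63  54
  51  52  52  53  53  52]
right b [165 159 143 121 104  95  93  94  96  98 101 106 112 112 104  95  86  75
  65  59  55  53  53  52]
front a [174 163 143 118 103  96  95  96  98 100 103 113 120 117 104  91  81  73
  63  57  54  54  53  53]
front b [165 159 141 119 103  96  94  94  95  93  93  93  91  86  80  75  70  65
  60  56  54  54  54  54]
55.7 [603.81076965  35.71602977 128.05513928] 91.92585752411719
```

View pics/v10.png

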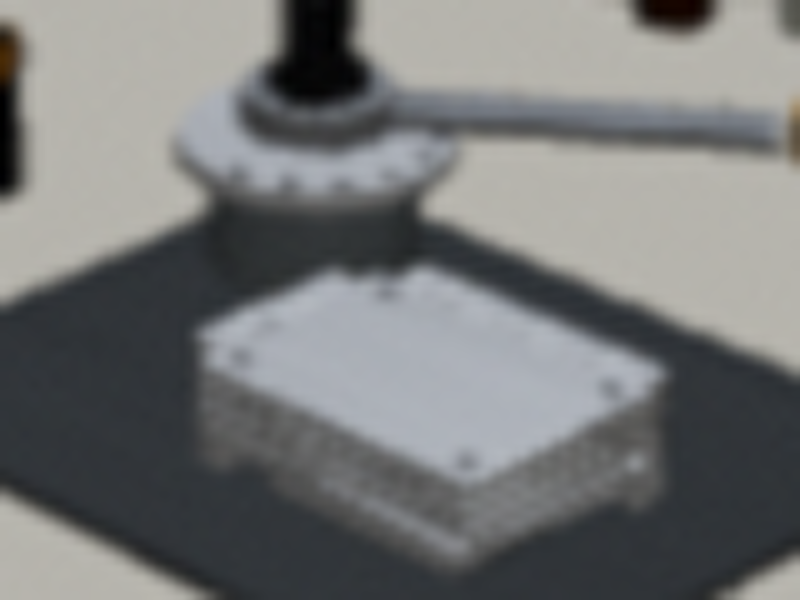

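The picture shows the right side flush now, with blank 0's front right corner still slightly out (ledge (330,480)-(465,550)), so it is turned a little. One short clamp near that corner fits in the time left.

```bash
python3 - <<'E'
import numpy as np
c=np.load("cmd.npy");c[2]=128;np.save("cmd.npy",c);print(c)
E
python3 nx.py J 35 35 110 149 J 4.5 -23 25 90 J 4.5 -23 17 90 J 10 0 115 124 J 60 85 115 192 J 69.5 99.8 59 217
```

```text
[603.7461777   34.84330963 128.         217.48908462]
to [569.8 -30.2 110.  149.5] x,y,z [ 0.0666 -0.031   0.018 ] twist 68.0
to [539.8 -88.5  25.   90.5] x,y,z [-0.0037 -0.0654  0.085 ] twist 59.0
to [539.8 -88.5  17.   90.5] x,y,z [0.    0.    0.008] twist 0.0
to [545.1 -65.4 115.  124.5] x,y,z [ 0.023   0.0055 -0.098 ] twist -34.0
to [594.4  20.  115.  192.5] x,y,z [0.0425 0.089  0.    ] twist -68.0
to [603.7  34.8  59.  217.5] x,y,z [-0.0124  0.0125  0.056 ] twist -25.0
```

Call:
{"method": "play_rows", "body": {"commands": [{"x": 0.008, "y": -0.004, "z": 0.002, "twist": 8.5}, {"x": 0.016, "y": -0.008, "z": 0.004, "twist": 17}, {"x": 0.025, "y": -0.012, "z": 0.006, "twist": 25.5}, {"x": 0.034, "y": -0.016, "z": 0.008, "twist": 34}, {"x": 0.043, "y": -0.02, "z": 0.01, "twist": 42.5}, {"x": 0.052, "y": -0.024, "z": 0.013, "twist": 51}, {"x": 0.06, "y": -0.028, "z": 0.016, "twist": 59.5}, {"x": 0.0666, "y": -0.031, "z": 0.018, "twist": 68}]}}

```text
time: 56.5
tool_pos: [569.1, -30.5, 109.9]
tcp_rot: [-3.142, -0.001, 2.6]
contact_force: [0.0, -0.8, 0.7]
grip_width: 92.3
finger_force: 0.0
```

Call:
{"method": "play_rows", "body": {"commands": [{"x": -0.001, "y": -0.011, "z": 0.006, "twist": 8.5}, {"x": -0.002, "y": -0.023, "z": 0.014, "twist": 17}, {"x": -0.003, "y": -0.035, "z": 0.023, "twist": 25.5}, {"x": -0.0035, "y": -0.047, "z": 0.033, "twist": 34}, {"x": -0.0037, "y": -0.058, "z": 0.043, "twist": 42.5}, {"x": -0.0037, "y": -0.0654, "z": 0.052, "twist": 51}, {"x": -0.0037, "y": -0.0654, "z": 0.06, "twist": 59}, {"x": -0.0037, "y": -0.0654, "z": 0.085, "twist": 59}]}}

```text
time: 57.3
tool_pos: [541.1, -89.0, 26.4]
tcp_rot: [3.137, 0.001, 1.572]
contact_force: [-0.7, -0.7, -0.4]
grip_width: 91.7
finger_force: 0.0
```

Call:
{"method": "play_rows", "body": {"commands": [{"x": 0, "y": 0, "z": 0.008, "twist": 0}, {"x": 0, "y": 0, "z": 0.008, "twist": 0}, {"x": 0, "y": 0, "z": 0.008, "twist": 0}, {"x": 0, "y": 0, "z": 0.008, "twist": 0}, {"x": 0, "y": 0, "z": 0.008, "twist": 0}, {"x": 0, "y": 0, "z": 0.008, "twist": 0}, {"x": 0, "y": 0, "z": 0.008, "twist": 0}, {"x": 0, "y": 0, "z": 0.008, "twist": 0}], "jaw": 1}}

```text
time: 58.1
tool_pos: [540.1, -88.5, 17.7]
tcp_rot: [3.14, 0.0, 1.579]
contact_force: [0.2, 0.5, 4.3]
grip_width: 68.8
finger_force: 30.0
```

Call:
{"method": "play_rows", "body": {"commands": [{"x": 0, "y": 0, "z": 0, "twist": 0}, {"x": 0, "y": 0, "z": 0, "twist": 0}, {"x": 0, "y": 0, "z": -0.015, "twist": 0}, {"x": 0, "y": 0, "z": -0.045, "twist": 0}, {"x": 0.003, "y": 0.001, "z": -0.075, "twist": -8.5}, {"x": 0.009, "y": 0.002, "z": -0.092, "twist": -17}, {"x": 0.016, "y": 0.004, "z": -0.098, "twist": -25.5}, {"x": 0.023, "y": 0.0055, "z": -0.098, "twist": -34}], "jaw": 0}}

```text
time: 58.9
tool_pos: [545.5, -65.4, 116.2]
tcp_rot: [3.14, 0.002, 2.178]
contact_force: [0.4, -0.4, 0.5]
grip_width: 91.9
finger_force: 0.0
```

Call:
{"method": "play_rows", "body": {"commands": [{"x": 0.005, "y": 0.01, "z": 0, "twist": -8.5}, {"x": 0.01, "y": 0.021, "z": 0, "twist": -17}, {"x": 0.016, "y": 0.033, "z": 0, "twist": -25.5}, {"x": 0.022, "y": 0.045, "z": 0, "twist": -34}, {"x": 0.028, "y": 0.058, "z": 0, "twist": -42.5}, {"x": 0.034, "y": 0.07, "z": 0, "twist": -51}, {"x": 0.039, "y": 0.081, "z": 0, "twist": -59.5}, {"x": 0.0425, "y": 0.089, "z": 0, "twist": -68}], "jaw": 0.5}}

```text
time: 59.7
tool_pos: [594.3, 20.8, 114.6]
tcp_rot: [3.141, -0.001, -2.917]
contact_force: [0.6, 0.3, 1.1]
grip_width: 46.1
finger_force: 0.0
```

Call:
{"method": "play_rows", "body": {"commands": [{"x": -0.006, "y": 0.006, "z": 0, "twist": -8.5}, {"x": -0.011, "y": 0.011, "z": 0, "twist": -17}, {"x": -0.0124, "y": 0.0125, "z": 0, "twist": -25}, {"x": -0.0124, "y": 0.0125, "z": 0.008, "twist": -25}, {"x": -0.0124, "y": 0.0125, "z": 0.023, "twist": -25}, {"x": -0.0124, "y": 0.0125, "z": 0.04, "twist": -25}, {"x": -0.0124, "y": 0.0125, "z": 0.052, "twist": -25}, {"x": -0.0124, "y": 0.0125, "z": 0.056, "twist": -25}]}}

```text
time: 60.5
tool_pos: [602.5, 34.8, 57.1]
tcp_rot: [3.139, -0.002, -2.49]
contact_force: [0.1, -0.7, -0.4]
grip_width: 45.9
finger_force: 0.0
```

Call:
{"method": "play_rows", "body": {"commands": [{"x": 0, "y": 0, "z": 0, "twist": 0}, {"x": 0, "y": 0, "z": 0, "twist": 0}, {"x": 0, "y": 0, "z": 0, "twist": 0}, {"x": 0, "y": 0, "z": 0, "twist": 0}, {"x": 0, "y": 0, "z": 0, "twist": 0}, {"x": 0, "y": 0, "z": 0, "twist": 0}, {"x": 0, "y": 0, "z": 0, "twist": 4}, {"x": 0, "y": 0, "z": 0, "twist": 10}], "jaw": 1}}

```text
time: 61.3
tool_pos: [604.3, 35.3, 60.6]
tcp_rot: [-3.141, 0.002, -2.665]
contact_force: [-1.2, 2.1, 5.3]
grip_width: 14.2
finger_force: 31.5
```

Call:
{"method": "play_rows", "body": {"commands": [{"x": 0, "y": 0, "z": 0, "twist": 8.2}, {"x": 0, "y": 0, "z": 0, "twist": 16.5}, {"x": 0, "y": 0, "z": 0, "twist": 25}, {"x": 0, "y": 0, "z": 0, "twist": 33.5}, {"x": 0, "y": 0, "z": 0, "twist": 42}, {"x": 0, "y": 0, "z": 0, "twist": 50}, {"x": 0, "y": 0, "z": 0, "twist": 57}, {"x": 0, "y": 0, "z": 0, "twist": 62}]}}

```text
time: 62.1
tool_pos: [604.3, 35.5, 60.6]
tcp_rot: [3.14, 0.002, 2.534]
contact_force: [-0.9, 3.0, 4.5]
grip_width: 13.9
finger_force: 32.1
```

Call:
{"method": "play_rows", "body": {"commands": [{"x": 0, "y": 0, "z": 0, "twist": 0}, {"x": 0, "y": 0, "z": 0, "twist": 0}, {"x": 0, "y": 0, "z": 0, "twist": 0}, {"x": 0, "y": 0, "z": 0, "twist": 0}, {"x": 0, "y": 0, "z": 0, "twist": 0}, {"x": 0, "y": 0, "z": 0, "twist": 0}, {"x": 0, "y": 0, "z": 0, "twist": 0}, {"x": 0, "y": 0, "z": 0, "twist": 0}]}}

```text
time: 62.9
tool_pos: [604.3, 35.5, 60.6]
tcp_rot: [3.14, 0.002, 2.539]
contact_force: [-1.2, 2.4, 5.9]
grip_width: 13.7
finger_force: 32.1
```

Run:
```python
from h import *
from fit import w
from plant import bot
p=np.load("jig.npy")
c=bot.capture("scene");o=bot.get_obs()
im=c["pixels"].astype(int)
# brass mask (yellow-brown) near the expected bush
q=proj(c,w(p,[[0,0,50]]))[0];print("expected bush px",q)
x0,y0=int(q[0])-25,int(q[1])-20;s=im[y0:y0+40,x0:x0+50]
m=(s[...,0]-s[...,2]>45);ys,xs=np.nonzero(m);print(m.sum(),xs.mean()+x0 if m.any() else None,ys.mean()+y0 if m.any() else None)
if m.any():
    X=back(c,[[xs.mean()+x0,ys.mean()+y0]],50)[0];print("bush jig",X[:2]-p[:2])
print(o["time"],o["tool_pos"],np.degrees(o["tcp_rot"][2]),o["moment"],o["grip_width"],o["finger_force"])
```

```text
expected bush px [291.90296403 245.12050383]
53 292.2830188679245 244.0943396226415
bush jig [4.14019235 2.75940843]
62.95 [604.30785519  35.49594895  60.57177752] 145.47622459924162 [0.16474762 0.26894748 0.00389371] 13.928359834945356 32.12897687597433
```

```bash
python3 -c "
from plant import bot
print(bot.close_job())"
```

```text
the job is handed in; nothing more can be done
None
```

I handed the job in at about 63 s, with the gripper still on the knob at the third stop and the bush over the stack; the four blanks are squared, but I did not check the stack with a camera after the last clamp, which closed at 68.8 mm against 69 mm nominal.

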